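# Unstack the jade pieces onto their display risers

### The job

Take the stack of jade apart from the top down, one piece at a time, and set each piece flat and centred on the white riser whose grey pad is as wide as that piece: the small disc first, then the small, the medium and the large bangle. Jade chips easily, so set each piece down without dropping it, and leave the gift box and the loupe where they are.

Things in the scene. Friction and masses are not known exactly. Their poses are not given: they have to be found in the camera images.
- disc: Round jade disc (pendant) with a small hole, loose, jade green of no special shade: outer diameter 50 mm, hole 14 mm, so 18 mm of stone between hole and rim; 16 mm high; about 95 g (varies by 20 percent). Origin: centre of the underside, z up along its axis. Starts on top of the stack; the four lie flat, centred on each other within about 2 mm, the stack's place changes.
- small_bangle: Round jade small bangle, a plain flat-topped ring, loose, jade green of no special shade: outer diameter 62 mm, hole 38 mm, so 12 mm of stone between hole and rim; 16 mm high; about 100 g (varies by 20 percent). Origin: centre of the underside, z up along its axis. Starts second from the top, lying on the medium bangle; the four lie flat, centred on each other within about 2 mm, the stack's place changes.
- medium_bangle: Round jade medium bangle, a plain flat-topped ring, loose, jade green of no special shade: outer diameter 74 mm, hole 50 mm, so 12 mm of stone between hole and rim; 16 mm high; about 123 g (varies by 20 percent). Origin: centre of the underside, z up along its axis. Starts third from the top, lying on the large bangle; the four lie flat, centred on each other within about 2 mm, the stack's place changes.
- large_bangle: Round jade large bangle, a plain flat-topped ring, loose, jade green of no special shade: outer diameter 88 mm, hole 62 mm, so 13 mm of stone between hole and rim; 16 mm high; about 162 g (varies by 20 percent). Origin: centre of the underside, z up along its axis. Starts at the bottom of the stack, on a fixed dark wooden tray 112 x 112 mm and 8 mm high; the four lie flat, centred on each other within about 2 mm, the stack's place changes.
- riser_disc: Fixed round white display riser for the disc: diameter 66 mm, 40 mm high, flat top with a flush grey fabric pad 50 mm across, as wide as the disc. Origin: centre of its underside, on the table; z up. The four risers change places with each other and with the stack.
- riser_small: Fixed round white display riser for the small bangle: diameter 78 mm, 30 mm high, flat top with a flush grey fabric pad 62 mm across, as wide as the small bangle. Origin: centre of its underside, on the table; z up. The four risers change places with each other and with the stack.
- riser_medium: Fixed round white display riser for the medium bangle: diameter 90 mm, 20 mm high, flat top with a flush grey fabric pad 74 mm across, as wide as the medium bangle. Origin: centre of its underside, on the table; z up. The four risers change places with each other and with the stack.
- riser_large: Fixed round white display riser for the large bangle: diameter 104 mm, 10 mm high, flat top with a flush grey fabric pad 88 mm across, as wide as the large bangle. Origin: centre of its underside, on the table; z up. The four risers change places with each other and with the stack.
- gift_box: Bystander: closed blue gift box, loose, 82 x 82 x 36 mm, on the table to the left. Origin: centre of the underside. Leave it alone.
- loupe: Bystander: loose dark steel loupe standing on end, a cylinder 36 mm across and 36 mm high, on the table to the right. Origin: centre of the underside. Leave it alone.
There are look-alikes about, which are no part of the job. Leave any blue or yellow look-alike of the riser_medium alone. Leave any pink look-alike of the large_bangle alone.

How it is judged:
By the outcome, as a careful person would: the job done as asked, in the order asked, and still so for the second after the job is handed in, with the robot touching nothing.
It also fails if it takes over 112 s, if anything falls off the work surface, if the arm or the gripper's body presses on something with over 40 N, if the wrist force passes 120 N, or if a joint passes its speed limit or range.

### The arm

A 6-joint arm with a two-finger parallel gripper is mounted at the origin on the work surface. World frame = base frame: x ahead of the robot, y to its left, z up, the work surface at z = 0. Lengths are in m, angles in rad, forces in N, time in s.
With the tool pointing down it reaches from about 0.35 to 0.95 m from the base axis. Payload 17.4 kg.
Tool frame: the origin (TCP) lies at the very end of the fingers, on their centre line; the grasp point (between the pads) lies 19 mm behind it (bot.tcp_to_grasp is the distance from the TCP to the grasp point, in m); z points along the fingers, x is the direction in which the jaws open and shut, and the axes are right-handed (so a half turn about z gives the same grasp; the last joint's range is limited). The gripper opens to 93 mm and grips with 3 to 60 N. Pads are 15 mm wide; open, the fingers measure 128 mm over their backs; the gripper's body (75 mm by 188 mm) begins 65 mm behind the grasp point.
Start: joints at [1.307, 0.116, 1.442, -0, 1.584, -0.038], TCP at [0.151, 0.658, 0.219] pointing down, gripper open.
Joint ranges: [-2.83, 2.83], [-0.83, 2.19], [0.07, 2.5], [-1.14, 4.28], [0.01, 3], [-2.97, 2.97]. Speed limits (rad/s): [1.89, 1.89, 2.22, 3.14, 3.14, 3.14].

### API

Orientations are given as a 3x3 rotation matrix whose columns are the frame's x, y, z axes.
In Python, from station import bot gives the robot as it stands.
- The arm moves only by the shell command python3 -m crank 'ROWS' [FORCE]. ROWS is text: rows parted by semicolons, each of 5 numbers parted by spaces: the shift along the world's x, y, z in mm, then the turn about the world's z in degrees, then the gripper command: -1 is fully open, 1 is shut, values between are in proportion. In form: dx dy dz yaw gripper; .... A call has exactly 5 rows; each row is the pose to reach, as a shift and turn from the pose commanded when the call began; what a row does not reach only later rows make up. A row lasts 1/12 s, in which the tool goes at most 41.7 mm and 7.16 degrees, less where a joint would pass 70% of its speed; a pose out of reach is approached as far as the arm can. A call with a gripper value outside its range is refused whole. The fingers move at their own pace and stop on an object; FORCE is the grip in N (left out, the last holds). Time passes only in rows, so rows that repeat a pose let the fingers close, or fill a call up. It gives the time, the measured TCP pose, the force and the opening at its end, in the units of the state.
- bot.get_obs(): the state, without advancing time (a new reading comes with each control period).
- bot.capture(name): name is "scene" or "top" or "wrist"; returns a dict with "frame" (384x512x3 uint8, red, green, blue), "mtx" (3x3 intrinsics, pixels), "origin" and "rotation" of the camera in the world. Camera axes: x right, y up, looking along -z (the intrinsics and any distortion apply to the point x, -y, -z); pixel columns grow to the right and rows downward; lengths in m; the calibration is good to about 2 mm. A picture is of the moment at which its call begins. There is no depth.
- bot.job_done(): hands the job in, once; it reports no verdict.
Trained networks look in the newest picture that a camera, given by its name, has taken for a name from the list of things; names that differ only in an ending like _2 or _b are one class to them, and where a whole thing is asked for, a point or a joint stands for the part that bears it (a point fixed in the world has none). Each returns a list of dicts, best first, with "confidence" (0 to 1); they miss things now and then, are a little off and sometimes report something else, mostly with a low value. They report only what shows in the picture. A call takes as long as a camera call. They do not tell look-alikes from the thing itself.
- bot.outline_of(camera, thing): "mask" (384x512 bool, what is visible of it).
- bot.landmark_of(camera, thing): "point" ([x, y, z] in m, in world coordinates, good to about 4 mm: a listed point, or the origin of a listed thing).
The state is a dict: "t": time; "joints": joint angles; "dq": joint speeds; "tau": joint torques, N m; "eef_pos": TCP position; "ee_rot": TCP orientation; "contact_force": force on the tool from outside, world axes, zero at the start; "wrist_torque": the same for the moment, N m; "gripper_width": finger opening in m.
Only numpy, scipy, OpenCV 4.12 (cv2) and the standard library are available. Lean on these libraries where they do the work, as an engineer would, in place of code of your own. Each camera call takes 0.05 s, during which the arm holds its last target.

## Working session

There is one attempt and no reset: what is moved stays moved. The work goes in short steps, Python scripts to look and compute and a shell command to move; the robot and the scene stay as the last step left them, time stands still between calls to the robot, and variables do not carry over. Pictures are saved under pics/ and viewed, and the job is handed in when it is done.

```bash
ls; mkdir -p pics
python3 - <<'E'
from station import bot
import cv2
print(bot.get_obs(), bot.tcp_to_grasp)
for n in ("scene","top","wrist"):
    c=bot.capture(n); cv2.imwrite(f"pics/{n}0.png",c["frame"][:,:,::-1]); print(n,c["mtx"],c["origin"],c["rotation"],[k for k in c])
    if n!="wrist":
        for t in ["disc","small_bangle","medium_bangle","large_bangle","riser_disc","riser_small","riser_medium","riser_large","gift_box","loupe"]:
            print(t,[(d["point"],round(d["confidence"],2)) for d in bot.landmark_of(n,t)])
E
```

```text
pics
{'t': 0.0, 'joints': array([ 1.30719364e+00,  1.16495951e-01,  1.44225909e+00, -1.21674152e-05,
        1.58396426e+00, -3.78089000e-02]), 'dq': array([-1.18989976e-03, -1.63047190e-04, -2.16406169e-03, -9.34801780e-04,
       -1.30545408e-03, -2.63869839e-06]), 'tau': array([ 1.13112310e-03, -7.21255589e+01, -6.22607446e+01,  7.82297691e-02,
        2.36651755e-02, -4.96254916e-05]), 'eef_pos': array([0.15108726, 0.65767708, 0.21790229]), 'ee_rot': array([[ 2.23880063e-01,  9.74616662e-01, -2.81812785e-04],
       [ 9.74616052e-01, -2.23880238e-01, -1.09089697e-03],
       [-1.12629867e-03, -3.04291827e-05, -9.99999365e-01]]), 'contact_force': array([ 0.03931538,  0.06925628, -0.087951  ]), 'wrist_torque': array([-0.00483111,  0.06852019, -0.01149372]), 'gripper_width': 0.09307789038515417} 0.0188
scene [[429.74229638   0.         252.18259885]
 [  0.         429.74229638 184.49309055]
 [  0.           0.           1.        ]] [ 1.27397275 -0.00947574  0.68281626] [[-0.06770628 -0.65771712  0.750216  ]
 [ 0.9976144  -0.0547797   0.04200818]
 [ 0.01346711  0.7512705   0.6598570
[... 1200 characters left out ...]
c [([0.4571, -0.017, 0.0002], 0.75), ([0.49, 0.2224, 0.0549], 0.47)]
riser_small [([0.6559, 0.1194, -0.0014], 0.69)]
riser_medium [([0.6657, -0.1122, -0.0006], 0.94), ([0.5973, -0.3921, -0.0031], 0.73), ([0.7902, -0.1341, -0.0008], 0.63)]
riser_large [([0.4867, -0.2018, 0.0016], 0.74)]
gift_box [([0.6576, 0.2963, 0.0008], 0.73)]
loupe []
wrist [[271.48975079   0.         248.90072437]
 [  0.         271.48975079 191.60046192]
 [  0.           0.           1.        ]] [0.0829333  0.67250133 0.38533626] [[ 2.24312661e-01 -9.43192312e-01 -2.45096087e-01]
 [ 9.74517229e-01  2.17102338e-01  5.64158199e-02]
 [-3.41483538e-08 -2.51505143e-01  9.67855962e-01]] ['frame', 'mtx', 'origin', 'rotation']
```

View pics/scene0.png

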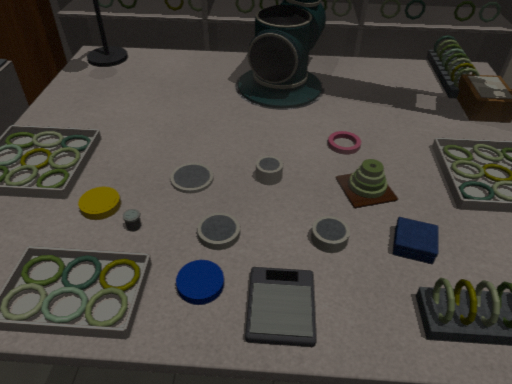

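View pics/top0.png

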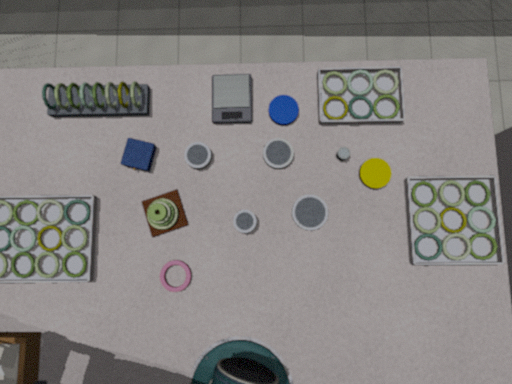

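Scene picture: the stack is on the brown tray (368,178) with white risers at (269,168) disc, (330,233) small, (219,230) medium and (191,177) large. The blue disc (200,282), yellow disc (100,203) and pink ring (344,142) are the look-alikes, and they aren't white or jade. I'll confirm that in enlarged crops.

Run:
```python
import cv2
s=cv2.imread("pics/scene0.png")[120:260,160:420]; t=cv2.imread("pics/top0.png")[125:250,130:350]
s=cv2.resize(s,None,fx=3,fy=3,interpolation=cv2.INTER_CUBIC);t=cv2.resize(t,None,fx=3.6,fy=3.6,interpolation=cv2.INTER_CUBIC)
cv2.imwrite("pics/scrop.png",s);cv2.imwrite("pics/tcrop.png",t)
```

```text
(no output)
```

View pics/scrop.png

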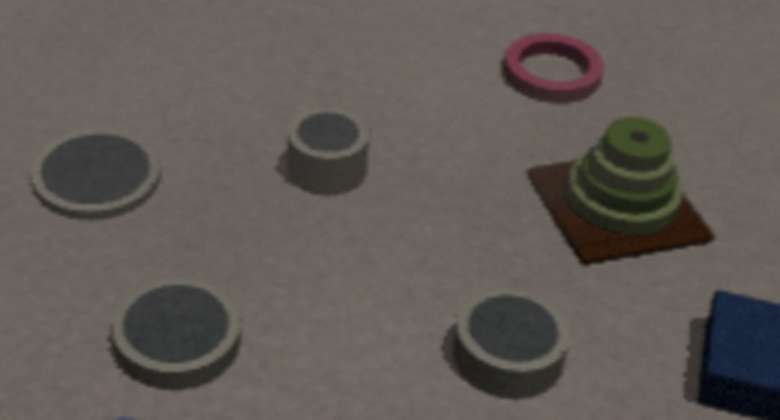

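View pics/tcrop.png

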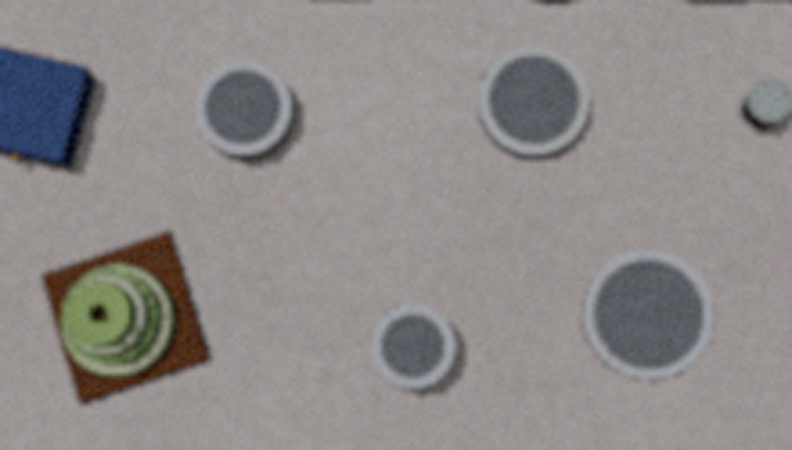

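```bash
cat > h.py <<'E'
import numpy as np, cv2
from scipy.optimize import minimize
from scipy.ndimage import map_coordinates
def proj(c,P):
    p=(np.atleast_2d(P)-np.array(c["origin"]))@np.array(c["rotation"])
    u=np.stack([p[:,0],-p[:,1],-p[:,2]],1)@np.array(c["mtx"]).T
    return u[:,:2]/u[:,2:]
def back(c,uv,z):
    v=np.linalg.inv(c["mtx"])@np.array([uv[0],uv[1],1.]); v=np.array(c["rotation"])@np.array([v[0],-v[1],-v[2]])
    o=np.array(c["origin"]); return (o+v*(z-o[2])/v[2])[:2]
A=np.linspace(0,2*np.pi,90,endpoint=False)
def samp(img,c,xy,z,r,arc=None):
    a=A if arc is None else arc
    uv=proj(c,np.stack([xy[0]+r*np.cos(a),xy[1]+r*np.sin(a),0*a+z],1))
    return map_coordinates(img,[uv[:,1],uv[:,0]],order=1,mode="nearest")
def fit(c,xy0,z,R,ch=None,sign=1,d=.0025,arc=None,n=2,span=.012):
    """best circle centre: maximise mean(outside)-mean(inside)*sign (inside dark: sign=1)"""
    f=c["frame"].astype(float); img=f.mean(2) if ch is None else f@np.array(ch,float)
    def cost(p): return -sign*sum(np.mean(samp(img,c,p,z,R+k*d,arc)-samp(img,c,p,z,R-k*d,arc)) for k in (.5,1,1.5))
    g=np.linspace(-span,span,13)
    b=min(((cost((xy0[0]+i,xy0[1]+j)),xy0[0]+i,xy0[1]+j) for i in g for j in g))
    r=minimize(cost,b[1:],method="Nelder-Mead",options=dict(xatol=1e-5,fatol=1e-4,initial_simplex=[b[1:],(b[1]+.003,b[2]),(b[1],b[2]+.003)]))
    return r.x, -r.fun
PADS=dict(disc=((.457,-.017),.04,.025),small=((.655,.12),.03,.031),medium=((.662,-.113),.02,.037),large=((.4867,-.202),.01,.044))
def show(c,name,circ):
    im=cv2.resize(c["frame"][:,:,::-1],None,fx=1.5,fy=1.5,interpolation=cv2.INTER_CUBIC)
    for xy,z,R in circ:
        uv=proj(c,np.stack([xy[0]+R*np.cos(A),xy[1]+R*np.sin(A),0*A+z],1))*1.5
        for u in uv: cv2.circle(im,tuple(int(round(v)) for v in u),0,(0,0,255),-1)
    cv2.imwrite("pics/"+name,im)
E
python3 - <<'E'
from station import bot
from h import *
for n in ("scene","top"):
    c=bot.capture(n); L=[]
    for k,(xy,z,R) in PADS.items():
        x,s=fit(c,xy,z,R); print(n,k,(x*1000).round(1),round(s,1)); L.append((x,z,R))
        x2,s=fit(c,xy,z,R+.008,sign=-1); print("   rim",(x2*1000).round(1),round(s,1))
    x,s=fit(c,(.489,.219),.072,.007); print(n,"hole",(x*1000).round(1),s);L.append((x,.072,.007))
    for z,R in ((.072,.025),(.056,.031),(.04,.037),(.024,.044)):
        x,s=fit(c,(.489,.219),z,R,sign=-1); print(n,"ring",R,(x*1000).round(1),round(s,1));L.append((x,z,R))
    show(c,n+"1.png",L)
E
```

```text
scene disc [463.4 -15.5] 84.3
   rim [463.6 -15.5] 39.6
scene small [656.7 119.9] 111.7
   rim [656.9 119.7] 62.7
scene medium [ 661.5 -113.7] 105.2
   rim [ 661.5 -113.6] 62.8
scene large [ 488.5 -201.5] 85.8
   rim [ 488.1 -201.4] 42.1
scene hole [490.  221.1] 47.16882121765669
scene ring 0.025 [500.4 230.1] -5.8
scene ring 0.031 [489.8 219.6] 10.7
scene ring 0.037 [481.6 205.2] 2.9
scene ring 0.044 [488.9 219.9] 31.9
top disc [461.2 -17.1] 132.7
   rim [461.5 -17.2] 64.1
top small [655.1 118.5] 127.3
   rim [655.  118.2] 77.9
top medium [ 659.8 -115.6] 124.1
   rim [ 660.4 -115.9] 61.0
top large [ 486.3 -203.7] 127.0
   rim [ 487.6 -204.1] 31.0
top hole [486.5 219.4] 183.80302089108
top ring 0.025 [491.8 221.5] 59.7
top ring 0.031 [487.6 219.4] 83.6
top ring 0.037 [478.5 208.2] 63.2
top ring 0.044 [485.5 218. ] 163.4
```

View pics/top1.png

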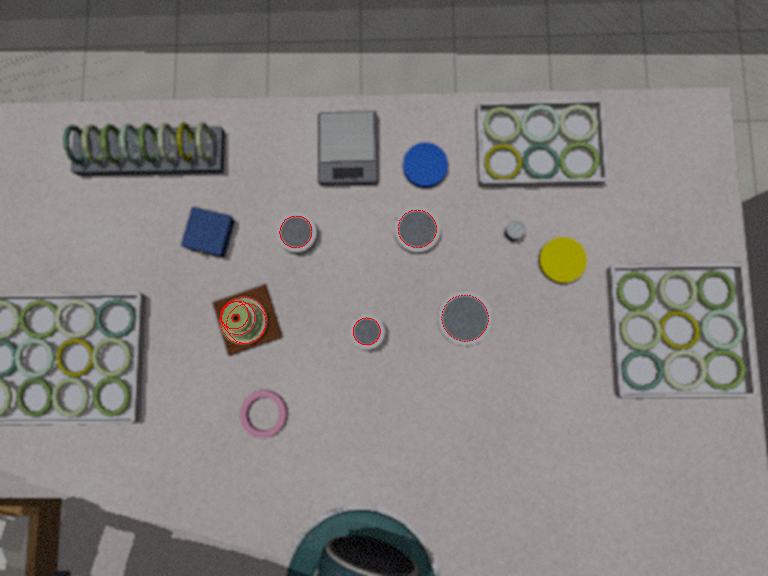

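View pics/scene1.png

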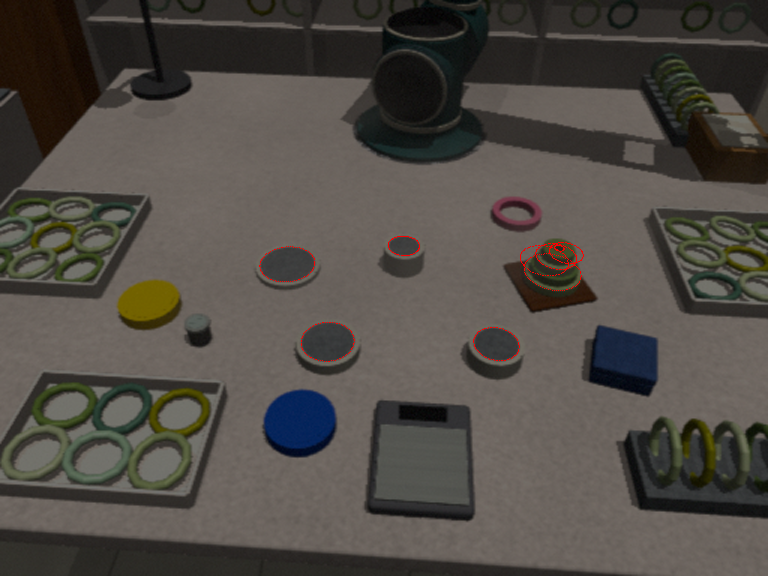

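Everything agrees: the two cameras differ only by a constant offset of about (2, 1.8) mm, so I'll average them. Next I move over the stack.

```bash
python3 -m crank '22 -29 0 0 -1; 45 -58 0 0 -1; 67 -88 0 0 -1; 90 -117 0 0 -1; 112 -146 0 0 -1' 10; python3 -m crank '22 -29 0 0 -1; 45 -58 0 0 -1; 67 -88 0 0 -1; 90 -117 0 0 -1; 112 -146 0 0 -1';python3 -m crank '22 -29 -5 0 -1; 45 -58 -10 0 -1; 67 -88 -15 0 -1; 90 -117 -20 0 -1; 112 -146 -25 0 -1'; python3 -m crank '0 0 0 0 -1;0 0 0 0 -1;0 0 0 0 -1;0 0 0 0 -1;0 0 0 0 -1'
```

```text
t: 1.67
eef_pos: [0.2638, 0.5104, 0.2187]
ee_rot: [[0.224, 0.975, 0.0], [0.975, -0.224, 0.0], [0.0, 0.0, -1.0]]
contact_force: [0.4, 0.4, 0.0]
gripper_width: 0.0929
t: 2.08
eef_pos: [0.3759, 0.3643, 0.2189]
ee_rot: [[0.224, 0.975, 0.0], [0.975, -0.224, 0.0], [0.0, 0.0, -1.0]]
contact_force: [0.6, 0.5, 0.0]
gripper_width: 0.0933
t: 2.5
eef_pos: [0.488, 0.2182, 0.1937]
ee_rot: [[0.224, 0.975, 0.001], [0.975, -0.224, 0.0], [0.0, 0.001, -1.0]]
contact_force: [0.8, 0.7, 1.1]
gripper_width: 0.0929
t: 2.92
eef_pos: [0.4866, 0.2208, 0.1939]
ee_rot: [[0.222, 0.975, 0.0], [0.975, -0.222, 0.0], [0.0, 0.0, -1.0]]
contact_force: [-0.5, 0.2, -0.4]
gripper_width: 0.0929
```

Run:
```python
from station import bot
from h import *
o=bot.get_obs();print(o["eef_pos"],o["ee_rot"])
c=bot.capture("wrist"); L=[]
S=(.488,.2195)
print(proj(c,[[.488,.2195,.072]]))
x,s=fit(c,S,.072,.007); print("hole",(x*1000).round(1),s);L.append((x,.072,.007))
for z,R in ((.072,.025),(.056,.031),(.04,.037),(.024,.044)):
    x,s=fit(c,S,z,R,sign=-1,span=.006); print("ring",R,(x*1000).round(1),round(s,1));L.append((x,z,R))
show(c,"wrist1.png",L)
```

```text
[0.48664857 0.22078833 0.19393977] [[ 2.22498021e-01  9.74933080e-01  3.45642855e-04]
 [ 9.74933095e-01 -2.22498106e-01  2.30907322e-04]
 [ 3.02024068e-04  2.85602236e-04 -9.99999914e-01]]
[[248.91404689 188.33327418]]
hole [486.4 219. ] 86.85138508869568
ring 0.025 [489.  215.6] 48.1
ring 0.031 [488.6 218.4] 71.9
ring 0.037 [485.1 224.4] 73.6
ring 0.044 [485.9 218.4] 211.3
```

View pics/wrist1.png

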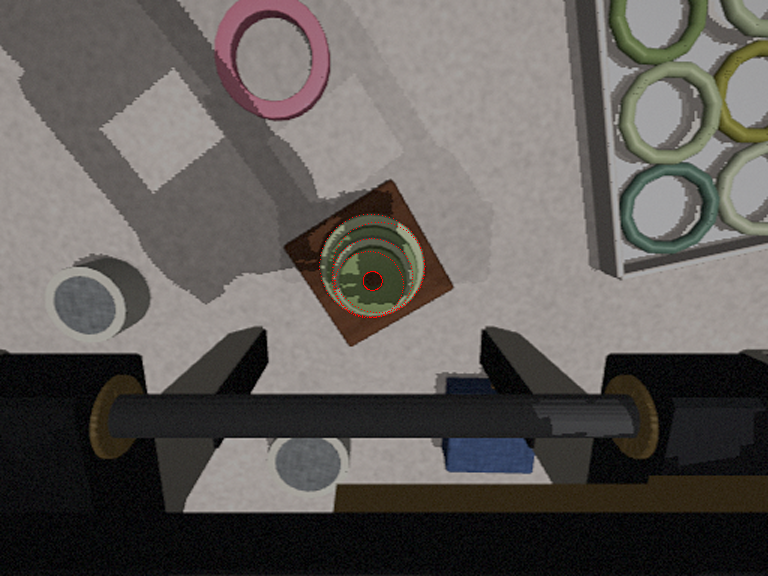

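Wrist view: the disc's hole is fitted at (248,188) in raw pixels, and the stack lies centred between the fingers. I descend and grasp the disc lightly.

```bash
python3 -m crank '0 0 -20 0 -1; 0 0 -45 0 -1; 0 0 -70 0 -1; 0 0 -90 0 -1; 0 0 -105 0 -1'; python3 -m crank '0 0 -10 0 -1; 0 0 -18 0 -1; 0 0 -24 0 -1; 0 0 -28 0 -1; 0 0 -30 0 -1';  python3 -m crank '0 0 0 0 -1;0 0 0 0 -1;0 0 0 0 -1;0 0 0 0 -0.2;0 0 0 0 -0.2' 10
```

```text
t: 3.38
eef_pos: [0.4862, 0.2203, 0.0868]
ee_rot: [[0.223, 0.975, -0.001], [0.975, -0.223, -0.0], [-0.001, -0.001, -1.0]]
contact_force: [0.6, -0.6, 0.0]
gripper_width: 0.0929
t: 3.8
eef_pos: [0.4872, 0.22, 0.0587]
ee_rot: [[0.224, 0.975, 0.0], [0.975, -0.224, 0.0], [0.0, 0.0, -1.0]]
contact_force: [0.1, 0.4, -0.1]
gripper_width: 0.0931
t: 4.22
eef_pos: [0.4873, 0.2199, 0.059]
ee_rot: [[0.224, 0.975, 0.0], [0.975, -0.224, 0.0], [0.0, 0.0, -1.0]]
contact_force: [-0.6, -0.4, -0.3]
gripper_width: 0.0839
```

```bash
python3 -m crank '0 0 0 0 -0.2;0 0 0 0 -0.2;0 0 0 0 -0.2;0 0 0 0 -0.1;0 0 0 0 0.0' 12; python3 -m crank '0 0 0 0 0.2;0 0 0 0 0.4;0 0 0 0 0.4;0 0 0 0 0.4;0 0 0 0 0.4'
```

```text
t: 4.63
eef_pos: [0.4871, 0.2199, 0.0586]
ee_rot: [[0.224, 0.975, -0.0], [0.975, -0.224, 0.0], [0.0, -0.0, -1.0]]
contact_force: [0.1, -0.8, -0.5]
gripper_width: 0.0508
t: 5.05
eef_pos: [0.4871, 0.2199, 0.0586]
ee_rot: [[0.224, 0.975, -0.0], [0.975, -0.224, -0.0], [-0.0, -0.0, -1.0]]
contact_force: [0.5, -0.3, -0.3]
gripper_width: 0.0496
```

```bash
python3 -m crank '0 0 0 0 0.4;0 0 3 0 0.4;0 0 9 0 0.4;0 0 18 0 0.4;0 0 30 0 0.4' 20; python3 -m crank '0 0 14 0 0.4;0 0 28 0 0.4;0 0 42 0 0.4;0 0 52 0 0.4;0 0 60 0 0.4'
python3 - <<'E'
from station import bot
from h import *
o=bot.get_obs();print(o["eef_pos"],o["gripper_width"])
c=bot.capture("wrist");zt=o["eef_pos"][2]
L=[]
x,s=fit(c,o["eef_pos"][:2],zt+.0134,.007,span=.006);print(x,s)
show(c,"wrist2.png",[(x,zt+.0134,.007)])
E
```

```text
t: 5.47
eef_pos: [0.4869, 0.2198, 0.0893]
ee_rot: [[0.224, 0.975, -0.001], [0.975, -0.224, -0.0], [-0.0, -0.001, -1.0]]
contact_force: [0.2, -0.1, -0.5]
gripper_width: 0.0496
t: 5.88
eef_pos: [0.4874, 0.22, 0.1506]
ee_rot: [[0.224, 0.975, 0.001], [0.975, -0.224, 0.001], [0.001, 0.001, -1.0]]
contact_force: [-0.6, 0.7, -0.9]
gripper_width: 0.0494
[0.48744829 0.21996446 0.15058484] 0.04944589665069017
[0.49389362 0.22336589] 55.733830146636556
```

View pics/wrist2.png

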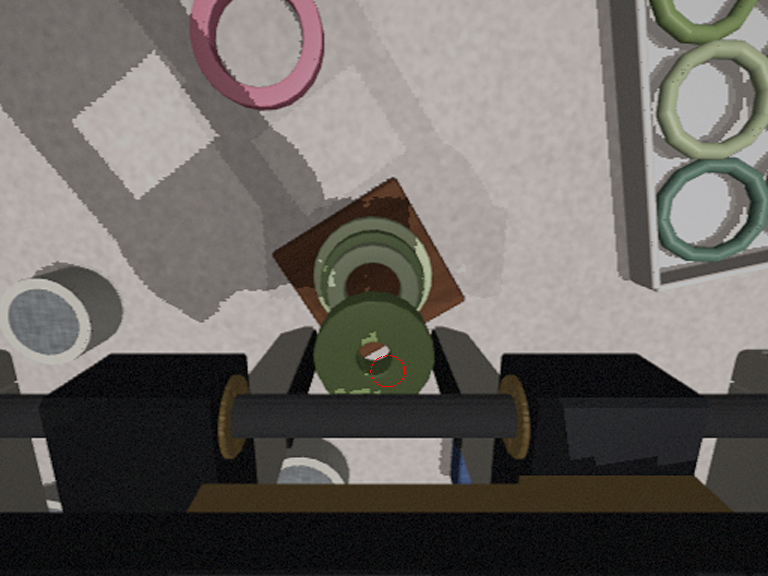

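Run:
```python
from station import bot
from h import *
c=bot.capture("wrist")
print(back(c,(374/1.5,352/1.5),.164), proj(c,[[.4872,.2199,.164]])*1.5)
im=c["frame"][180:270,195:305,::-1]; cv2.imwrite("pics/w2c.png",cv2.resize(im,None,fx=6,fy=6,interpolation=cv2.INTER_CUBIC))
for z,R in ((.076-.0364+.0164,.031),(.04,.037),(.024,.044)):
    x,s=fit(c,(.487,.219),z,R,sign=-1,span=.006,arc=np.radians(np.arange(-250,-120,3))); print("ring",R,(x*1000).round(1),round(s,1))
```

```text
[0.48521839 0.21989351] [[375.09897678 356.36790474]]
ring 0.031 [488.6 217.9] 107.1
ring 0.037 [477.  219.9] 172.0
ring 0.044 [486.1 218.5] 194.2
```

View pics/w2c.png

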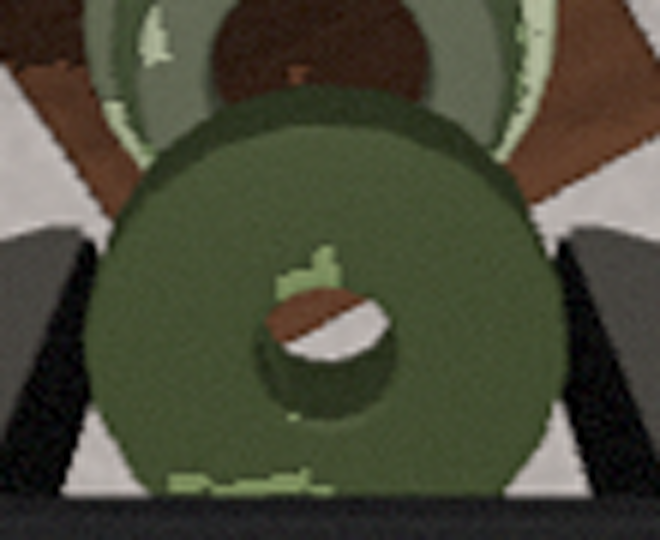

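The disc is held level at 49.5 mm opening, its hole within about 1 mm of the TCP. I carry it to the riser with the 50 mm pad, at top-view pixel (245,222).

```bash
python3 -m crank '-1 -12 0 0 0.4;-4 -34 0 0 0.4;-7 -64 0 0 0.4;-10 -94 0 0 0.4;-14 -124 0 0 0.4'; python3 -m crank '-3 -30 0 0 0.4;-6 -60 0 0 0.4;-9 -85 0 0 0.4;-11 -104 0 0 0.4;-12 -112 0 0 0.4';  python3 -m crank '0 0 0 0 0.4;0 0 -10 0 0.4;0 0 -25 0 0.4;0 0 -40 0 0.4;0 0 -45 0 0.4'; python3 -m crank '0 0 0 0 0.4;0 0 0 0 0.4;0 0 0 0 0.4;0 0 0 0 0.4;0 0 0 0 0.4'
python3 - <<'E'
from station import bot
from h import *
o=bot.get_obs();print(o["eef_pos"],o["gripper_width"])
c=bot.capture("wrist")
p=PADS["disc"]
a=np.radians(np.arange(120,250,3))
x,s=fit(c,(.462,-.0163),.04,.025,arc=a,span=.006);print(x,s)
x2,s=fit(c,(.462,-.0163),.04,.033,arc=a,span=.006,sign=-1);print(x2,s)
show(c,"wrist3.png",[(x,.04,.025)])
E
```

```text
t: 6.4
eef_pos: [0.4722, 0.0941, 0.1475]
ee_rot: [[0.223, 0.975, -0.001], [0.975, -0.223, -0.0], [-0.001, -0.001, -1.0]]
contact_force: [-0.0, -0.1, -1.2]
gripper_width: 0.0499
t: 6.82
eef_pos: [0.4602, -0.0185, 0.1478]
ee_rot: [[0.226, 0.974, -0.001], [0.974, -0.226, -0.0], [-0.001, -0.001, -1.0]]
contact_force: [0.0, -0.2, -0.5]
gripper_width: 0.0493
t: 7.23
eef_pos: [0.4601, -0.015, 0.1006]
ee_rot: [[0.223, 0.975, -0.003], [0.975, -0.223, 0.0], [-0.0, -0.003, -1.0]]
contact_force: [-0.3, 0.1, -1.5]
gripper_width: 0.0498
t: 7.65
eef_pos: [0.4614, -0.016, 0.1043]
ee_rot: [[0.224, 0.975, 0.001], [0.975, -0.224, -0.0], [0.0, 0.001, -1.0]]
contact_force: [0.6, -0.1, -2.1]
gripper_width: 0.0498
[ 0.46140027 -0.01603608  0.10425235] 0.04978140884892348
[ 0.46159831 -0.0180327 ] 143.99710976617396
[ 0.46233825 -0.01787727] 84.5870276623028
```

View pics/wrist3.png

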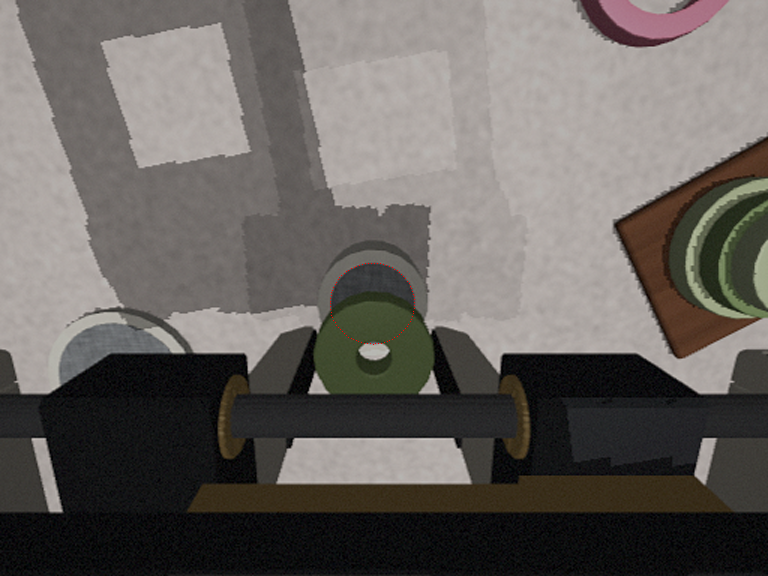

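```bash
python3 -m crank '0 0 -12 0 0.4;0 -1 -28 0 0.4;0 -1 -42 0 0.4;0 -1 -52 0 0.4;0 -1 -57 0 0.4'; python3 -m crank '0 0 -1 0 0.4;0 0 -2 0 0.4;0 0 -3 0 0.4;0 0 -3.5 0 0.4;0 0 -3.5 0 0.4'; python3 -m crank '0 0 -0.2 0 0.4;0 0 -0.5 0 0.4;0 0 -0.5 0 0.4;0 0 -0.5 0 0.4;0 0 -0.5 0 0.4'
```

```text
t: 8.12
eef_pos: [0.4604, -0.0171, 0.0447]
ee_rot: [[0.224, 0.975, -0.002], [0.975, -0.224, 0.0], [-0.0, -0.002, -1.0]]
contact_force: [0.4, 0.4, -1.1]
gripper_width: 0.0497
t: 8.53
eef_pos: [0.4614, -0.0171, 0.0435]
ee_rot: [[0.224, 0.975, 0.001], [0.975, -0.224, -0.0], [0.0, 0.001, -1.0]]
contact_force: [-0.4, -0.2, -1.4]
gripper_width: 0.0495
t: 8.95
eef_pos: [0.4611, -0.0171, 0.0427]
ee_rot: [[0.224, 0.975, 0.0], [0.975, -0.224, -0.0], [-0.0, 0.0, -1.0]]
contact_force: [0.0, 0.4, -0.8]
gripper_width: 0.0495
```

```bash
python3 -m crank '0 0 -0.3 0 0.4;0 0 -0.5 0 0.4;0 0 -0.5 0 0.4;0 0 -0.5 0 0.4;0 0 -0.5 0 0.4'
python3 - <<'E'
from station import bot
import cv2
c=bot.capture("scene"); im=c["frame"][120:260,180:360,::-1]; cv2.imwrite("pics/s4.png",cv2.resize(im,None,fx=4,fy=4,interpolation=cv2.INTER_CUBIC)); print(bot.get_obs()["contact_force"])
E
```

```text
t: 9.37
eef_pos: [0.4612, -0.0171, 0.0426]
ee_rot: [[0.224, 0.975, 0.0], [0.975, -0.224, 0.0], [0.0, 0.0, -1.0]]
contact_force: [-2.9, 0.3, 5.4]
gripper_width: 0.0496
[-3.97185634  0.2340639   6.08071229]
```

View pics/s4.png

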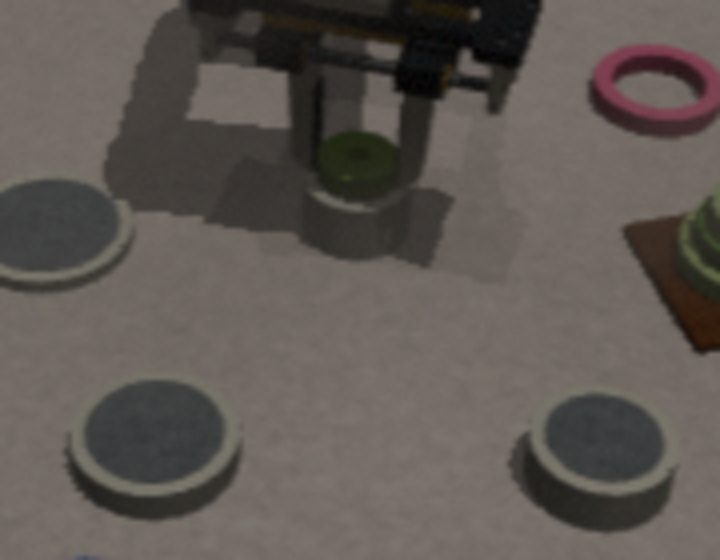

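Contact reads +6 N, so the disc is resting on its riser. I release slowly, retreat, and check it.

```bash
python3 -m crank '0 0 0.3 0 -0.1;0 0 0.3 0 -0.15;0 0 0.3 0 -0.2;0 0 0.3 0 -0.3;0 0 0.3 0 -0.5' ; python3 -m crank '0 0 0.3 0 -0.8;0 0 0.3 0 -1;0 0 0.3 0 -1;0 0 10 0 -1;0 0 30 0 -1'; python3 -m crank '0 15 30 0 -1; 3 45 55 0 -1;6 80 70 0 -1; 9 118 70 0 -1; 12 156 70 0 -1'; python3 -m crank '3 25 0 0 -1; 6 50 0 0 -1;9 70 0 0 -1; 12 78 0 0 -1; 14 81 0 0 -1'
python3 - <<'E'
from station import bot
from h import *
for n in("scene","top"):
    c=bot.capture(n); p=(.461,-.017)
    print(n,"hole",fit(c,p,.056,.007), "od",fit(c,p,.056,.025,sign=1 if n=="x" else -1),fit(c,p,.056,.025,sign=1),"rim",fit(c,p,.04,.033,sign=-1,span=.006))
    h=fit(c,p,.056,.007)[0]
    u=proj(c,[[*h,.05]])[0].astype(int); im=c["frame"][u[1]-35:u[1]+35,u[0]-45:u[0]+45,::-1]
    cv2.imwrite(f"pics/{n}5.png",cv2.resize(im,None,fx=6,fy=6,interpolation=cv2.INTER_CUBIC))
E
```

```text
t: 9.83
eef_pos: [0.4611, -0.0171, 0.0424]
ee_rot: [[0.224, 0.975, -0.0], [0.975, -0.224, -0.0], [-0.0, -0.0, -1.0]]
contact_force: [-0.2, -0.3, -0.1]
gripper_width: 0.0629
t: 10.25
eef_pos: [0.46, -0.0171, 0.0713]
ee_rot: [[0.224, 0.975, -0.003], [0.975, -0.224, 0.0], [-0.001, -0.003, -1.0]]
contact_force: [-0.1, 1.0, -0.5]
gripper_width: 0.0917
t: 10.67
eef_pos: [0.4735, 0.1405, 0.1448]
ee_rot: [[0.225, 0.974, 0.003], [0.974, -0.225, 0.001], [0.001, 0.003, -1.0]]
contact_force: [0.5, -0.6, -0.0]
gripper_width: 0.0928
t: 11.08
eef_pos: [0.4873, 0.2209, 0.1429]
ee_rot: [[0.222, 0.975, 0.0], [0.975, -0.222, -0.0], [0.0, 0.0, -1.0]]
contact_force: [0.9, -0.2, 0.2]
gripper_width: 0.0927
scene hole (array([ 0.4638206 , -0.01530028]), np.float64(61.573661003302774)) od (array([ 0.46117636, -0.00510454]), np.float64(9.637989156626652)) (array([ 0.46778217, -0.01582466]), np.float64(49.64769335260891)) rim (array([ 0.4637232 , -0.01587644]), np.float64(27.6301323999567))
top hole (array([ 0.46109802, -0.01653259]), np.float64(114.13475719970725)) od (array([ 0.45492604, -0.02616954]), np.float64(30.754382374775332)) (array([ 0.45959794, -0.01863372]), np.float64(85.16688040733625)) rim (array([ 0.46119368, -0.01758966]), np.float64(59.593184539202355))
```

View pics/top5.png

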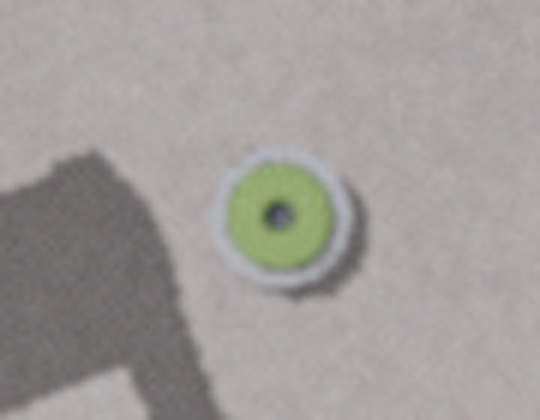

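View pics/scene5.png

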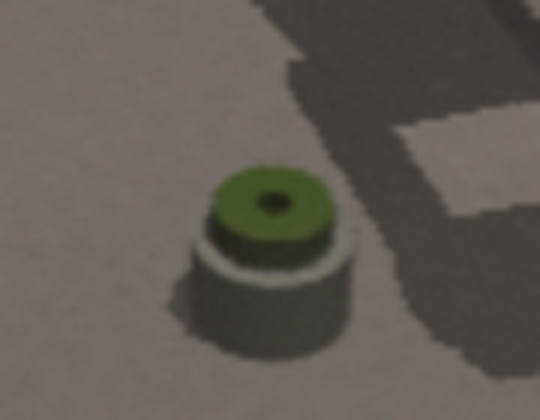

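The disc sits centred to within 0.6 mm: the hole matches the pad in both cameras. Now the small bangle.

```bash
python3 -m crank '1 -0.7 -20 0 -1; 1 -0.7 -42 0 -1; 1 -0.7 -62 0 -1; 1 -0.7 -80 0 -1; 1 -0.7 -90 0 -1'; python3 -m crank '0 0 -4 0 -0.6; 0 0 -7 0 -0.5; 0 0 -9.5 0 -0.45; 0 0 -9.5 0 -0.45; 0 0 -9.5 0 -0.45' 12;  python3 -m crank '0 0 0 0 -0.4;0 0 0 0 -0.35;0 0 0 0 -0.25;0 0 0 0 0;0 0 0 0 0.2';python3 -m crank '0 0 0 0 0.2;0 0 0 0 0.2;0 0 0 0 0.2;0 0 0 0 0.2;0 0 0 0 0.2' 12
```

```text
t: 11.6
eef_pos: [0.4875, 0.2176, 0.0506]
ee_rot: [[0.225, 0.974, -0.002], [0.974, -0.225, -0.001], [-0.001, -0.001, -1.0]]
contact_force: [-0.3, -0.6, -0.6]
gripper_width: 0.0929
t: 12.02
eef_pos: [0.4885, 0.2192, 0.0437]
ee_rot: [[0.224, 0.975, 0.001], [0.975, -0.224, 0.0], [0.0, 0.001, -1.0]]
contact_force: [-0.0, -0.0, 0.3]
gripper_width: 0.0686
t: 12.43
eef_pos: [0.4883, 0.2192, 0.0433]
ee_rot: [[0.224, 0.975, 0.0], [0.975, -0.224, 0.0], [0.0, 0.0, -1.0]]
contact_force: [-0.6, -1.0, 2.6]
gripper_width: 0.06
t: 12.85
eef_pos: [0.4883, 0.2193, 0.0433]
ee_rot: [[0.224, 0.975, 0.0], [0.975, -0.224, 0.0], [0.0, 0.0, -1.0]]
contact_force: [-1.3, -0.2, 5.3]
gripper_width: 0.0603
```

The width reads 60.3 mm instead of 62, with 5 N upward, so I look before lifting.

Run:
```python
from station import bot
from h import *
c=bot.capture("wrist"); im=c["frame"][130:260,160:340,::-1]; cv2.imwrite("pics/w6.png",cv2.resize(im,None,fx=4,fy=4,interpolation=cv2.INTER_CUBIC))
c=bot.capture("scene"); im=c["frame"][120:220,310:430,::-1]; cv2.imwrite("pics/s6.png",cv2.resize(im,None,fx=6,fy=6,interpolation=cv2.INTER_CUBIC)); o=bot.get_obs();print(o["contact_force"],o["wrist_torque"],o["gripper_width"])
```

```text
[-0.99214759  0.40794327  6.48352476] [-0.05086666  0.22559792 -0.00502932] 0.06054580922785103
```

View pics/w6.png

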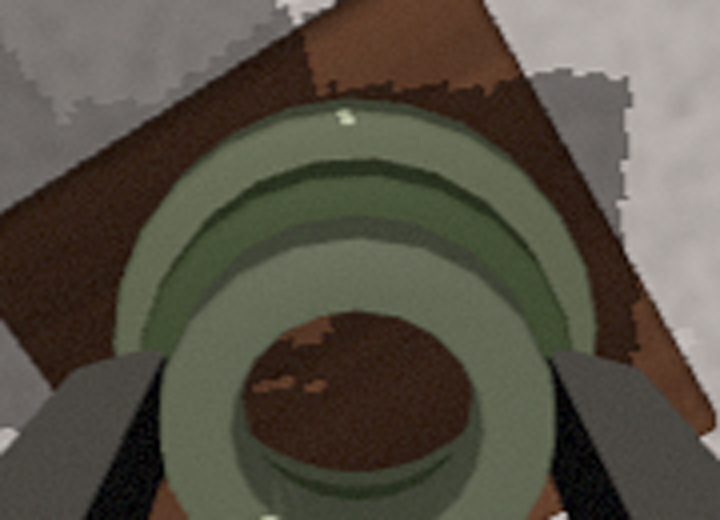

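View pics/s6.png

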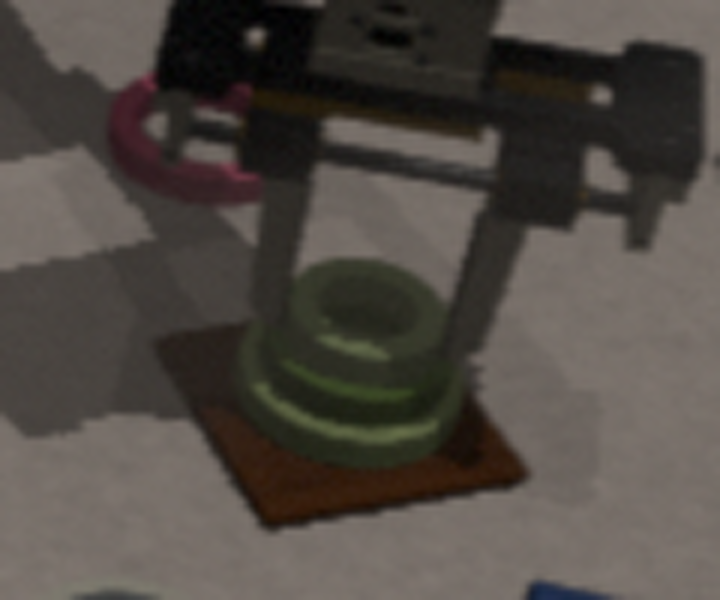

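```bash
python3 -m crank '0 0 0.3 0 0.2;0 0 0.7 0 0.2;0 0 0.7 0 0.2;0 0 0.7 0 0.2;0 0 0.7 0 0.2' 12
```

```text
t: 13.37
eef_pos: [0.488, 0.2191, 0.0434]
ee_rot: [[0.224, 0.975, -0.0], [0.975, -0.224, -0.0], [-0.0, -0.0, -1.0]]
contact_force: [0.4, 0.2, -0.6]
gripper_width: 0.0601
```

```bash
python3 -m crank '0 0 0 0 0.2;0 0 2 0 0.2;0 0 5 0 0.2;0 0 9 0 0.2;0 0 14 0 0.2' 18; python3 -m crank '0 0 6 0 0.2;0 0 14 0 0.2;0 0 24 0 0.2;0 0 32 0 0.2;0 0 36 0 0.2';python3 -m crank '0 0 4 0 0.2;0 0 8 0 0.2;0 0 10 0 0.2;0 0 10 0 0.2;0 0 10 0 0.2'
python3 - <<'E'
from station import bot
from h import *
c=bot.capture("wrist"); im=c["frame"][110:270,150:350,::-1]; cv2.imwrite("pics/w7.png",cv2.resize(im,None,fx=4,fy=4,interpolation=cv2.INTER_CUBIC))
z=bot.get_obs()["eef_pos"]; print(z, (proj(c,[[z[0],z[1],z[2]+.0134]])-[150,110])*4)
c=bot.capture("scene"); im=c["frame"][90:220,300:430,::-1]; cv2.imwrite("pics/s7.png",cv2.resize(im,None,fx=5,fy=5,interpolation=cv2.INTER_CUBIC))
E
```

```text
t: 13.78
eef_pos: [0.4881, 0.2192, 0.058]
ee_rot: [[0.224, 0.975, -0.0], [0.975, -0.224, -0.0], [-0.0, -0.0, -1.0]]
contact_force: [-0.8, -0.1, -1.3]
gripper_width: 0.0602
t: 14.2
eef_pos: [0.4887, 0.2194, 0.0955]
ee_rot: [[0.224, 0.975, 0.002], [0.975, -0.224, 0.001], [0.001, 0.002, -1.0]]
contact_force: [-0.1, -0.0, -1.1]
gripper_width: 0.06
t: 14.62
eef_pos: [0.488, 0.2191, 0.1034]
ee_rot: [[0.224, 0.975, -0.0], [0.975, -0.224, -0.0], [-0.0, -0.0, -1.0]]
contact_force: [-0.4, -0.2, -1.7]
gripper_width: 0.0601
[0.4879833  0.21911506 0.10328075] [[402.11008795 514.98366879]]
```

View pics/w7.png

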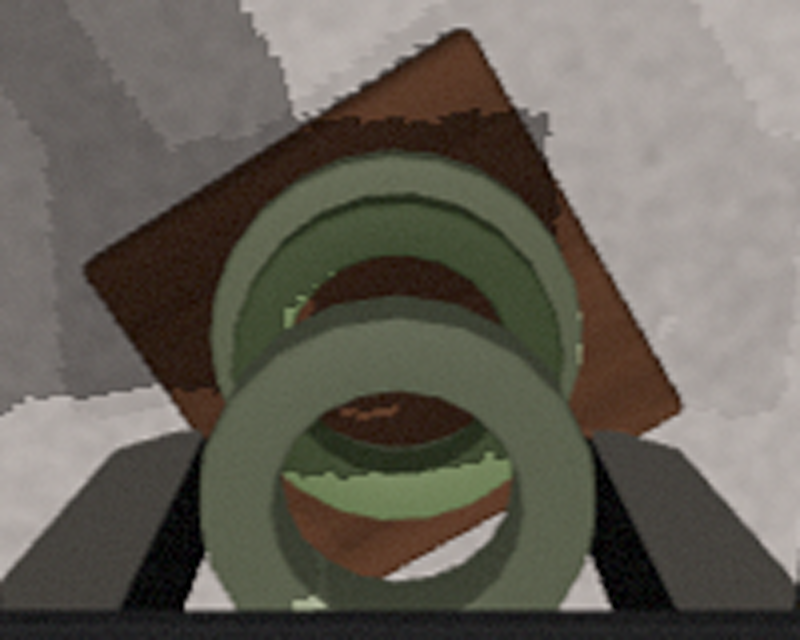

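View pics/s7.png

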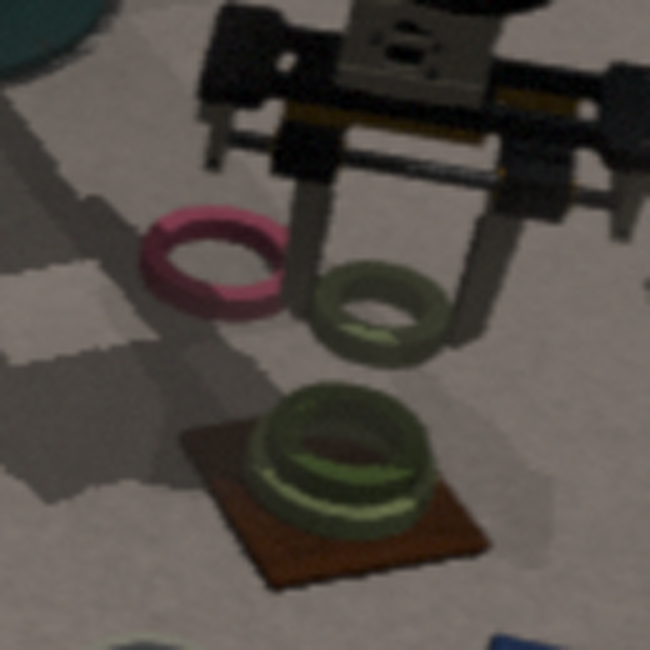

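Run:
```python
from station import bot
from h import *
c=bot.capture("wrist"); o=bot.get_obs(); t=o["eef_pos"]; R=o["ee_rot"]
for zz in (.0134,.0127):
  for (u,v),r in (((400,318),-.031),((397,392),-.019)):
    e=back(c,(150+u/4,110+v/4),t[2]+zz); d=np.array([e[0]-t[0],e[1]-t[1],0])
    print(r, "toolx,tooly of edge mm",(R.T@d)[:2]*1000, "centre off tooly", (R.T@d)[1]*1000-r*1000)
L=[]
for xy in [(t[0],t[1])]:
  L=[(xy,t[2]+.013,.031),(xy,t[2]+.013,.019)]
show(c,"wrist8.png",L)
im=cv2.imread("pics/wrist8.png")[165:405,225:525];cv2.imwrite("pics/w8.png",cv2.resize(im,None,fx=2.5,fy=2.5))
```

```text
-0.031 toolx,tooly of edge mm [ -0.36486374 -31.16859675] centre off tooly -0.16859674907149014
-0.019 toolx,tooly of edge mm [ -0.80273448 -19.86336278] centre off tooly -0.8633627798266801
-0.031 toolx,tooly of edge mm [ -0.36223517 -30.9928015 ] centre off tooly 0.007198497837116236
-0.019 toolx,tooly of edge mm [ -0.80210505 -19.6359527 ] centre off tooly -0.6359526977113035
```

View pics/w8.png

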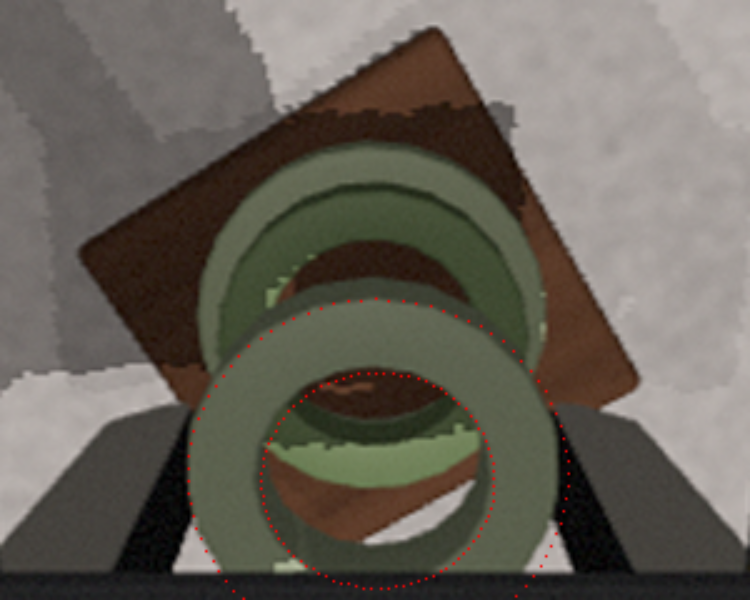

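The small bangle is held level at the jaws' centre, and the other two stay put. I carry it to the riser with the 62 mm pad, top-view pixel (198,155).

```bash
python3 -m crank '6 -4 0 0 0.2;22 -13 0 0 0.2;45 -27 0 0 0.2;70 -42 0 0 0.2;95 -57 0 0 0.2'; python3 -m crank '22 -13 0 0 0.2;42 -25 0 0 0.2;57 -34 -3 0 0.2;67 -40 -12 0 0.2;73 -43.7 -25 0 0.2';  python3 -m crank '0 0 -5 0 0.2;0 0 -5 0 0.2;0 0 -5 0 0.2;0 0 -5 0 0.2;0 0 -5 0 0.2'
python3 - <<'E'
from station import bot
from h import *
o=bot.get_obs();t=o["eef_pos"];print(t,o["gripper_width"],o["contact_force"])
c=bot.capture("wrist")
a=np.radians(np.arange(120,240,3))
print(fit(c,(.6557,.1187),.03,.031,arc=a,span=.006))
print(fit(c,(.6557,.1187),.03,.039,arc=a,span=.006,sign=-1))
show(c,"wrist9.png",[((.6557,.1184),.03,.031),(t[:2],t[2]+.013,.031)])
E
```

```text
t: 15.18
eef_pos: [0.5844, 0.1612, 0.1035]
ee_rot: [[0.223, 0.975, 0.0], [0.975, -0.223, -0.0], [-0.0, 0.0, -1.0]]
contact_force: [0.0, 0.4, -1.0]
gripper_width: 0.0601
t: 15.6
eef_pos: [0.6575, 0.1175, 0.0783]
ee_rot: [[0.225, 0.974, 0.001], [0.974, -0.225, 0.0], [0.0, 0.001, -1.0]]
contact_force: [0.1, 0.7, -1.3]
gripper_width: 0.0601
t: 16.02
eef_pos: [0.656, 0.119, 0.0745]
ee_rot: [[0.223, 0.975, 0.001], [0.975, -0.223, 0.0], [0.0, 0.001, -1.0]]
contact_force: [0.2, 0.7, -1.1]
gripper_width: 0.06
[0.65599382 0.11899672 0.07445146] 0.060012267363541295 [ 0.17312511  0.72396399 -1.06250311]
(array([0.65550317, 0.11771794]), np.float64(148.8423263014943))
(array([0.65625527, 0.1173597 ]), np.float64(76.07417192482504))
```

View pics/wrist9.png

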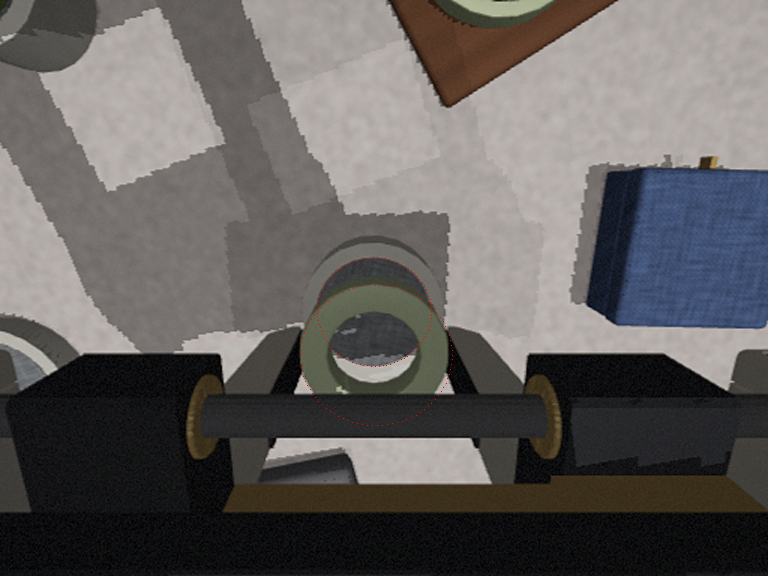

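```bash
python3 -m crank '0 0 -8 0 0.2;0 0 -18 0 0.2;0 0 -27 0 0.2;0 0 -33 0 0.2;0 0 -36 0 0.2'; python3 -m crank '0 0 -1 0 0.2;0 0 -2 0 0.2;0 0 -2.5 0 0.2;0 0 -2.5 0 0.2;0 0 -2.5 0 0.2'; python3 -m crank '0 0 -0.5 0 0.2;0 0 -0.5 0 0.2;0 0 -0.5 0 0.2;0 0 -0.5 0 0.2;0 0 -0.5 0 0.2'; python3 -m crank '0 0 -0.5 0 0.2;0 0 -0.5 0 0.2;0 0 -0.5 0 0.2;0 0 -0.5 0 0.2;0 0 -0.5 0 0.2'
```

```text
t: 16.48
eef_pos: [0.6554, 0.1184, 0.0357]
ee_rot: [[0.224, 0.975, -0.002], [0.975, -0.224, -0.0], [-0.001, -0.002, -1.0]]
contact_force: [-0.1, -0.3, -1.0]
gripper_width: 0.0602
t: 16.9
eef_pos: [0.6563, 0.1185, 0.0355]
ee_rot: [[0.224, 0.975, 0.001], [0.975, -0.224, 0.0], [0.0, 0.0, -1.0]]
contact_force: [-0.2, 0.1, -1.2]
gripper_width: 0.0604
t: 17.32
eef_pos: [0.6562, 0.1185, 0.0347]
ee_rot: [[0.224, 0.975, 0.0], [0.975, -0.224, 0.0], [0.0, 0.0, -1.0]]
contact_force: [0.3, 0.3, -0.3]
gripper_width: 0.0602
t: 17.73
eef_pos: [0.6561, 0.1185, 0.0341]
ee_rot: [[0.224, 0.975, -0.0], [0.975, -0.224, 0.0], [0.0, -0.0, -1.0]]
contact_force: [-0.9, -0.3, -0.5]
gripper_width: 0.0602
```

```bash
python3 -m crank '0 0 -0.5 0 0.2;0 0 -0.5 0 0.2;0 0 -0.5 0 0.2;0 0 -0.5 0 0.2;0 0 -0.5 0 0.2'; python3 -m crank '0 0 -0.3 0 0.2;0 0 -0.5 0 0.2;0 0 -0.5 0 0.2;0 0 -0.5 0 0.2;0 0 -0.5 0 0.2'
```

```text
t: 18.15
eef_pos: [0.6561, 0.1185, 0.0337]
ee_rot: [[0.224, 0.975, 0.0], [0.975, -0.224, -0.0], [-0.0, 0.0, -1.0]]
contact_force: [-0.3, -0.5, -1.1]
gripper_width: 0.0598
t: 18.57
eef_pos: [0.6562, 0.1185, 0.0333]
ee_rot: [[0.224, 0.975, 0.0], [0.975, -0.224, 0.0], [0.0, 0.0, -1.0]]
contact_force: [-1.3, 0.7, 2.8]
gripper_width: 0.0603
```

Contact at +2.8 N. I release and head back to the stack; the total z lift must be 80–90 mm.

```bash
python3 -m crank '0 0 0 0 -0.3;0 0 0 0 -0.35;0 0 0 0 -0.4;0 0 0 0 -0.6;0 0 0 0 -0.8' ; python3 -m crank '0 0 0 0 -1;0 0 0 0 -1;0 0 2 0 -1;0 0 12 0 -1;0 0 32 0 -1'; python3 -m crank '-5 3 30 0 -1; -25 15 55 0 -1;-55 33 65 0 -1; -85 51 65 0 -1; -115 69 65 0 -1'; python3 -m crank '-25 15 0 0 -1; -42 25 0 0 -1; -50 30 0 0 -1; -53 31.7 0 0 -1; -53 31.7 0 0 -1';python3 -m crank '0 0 0 0 -1;0 0 0 0 -1;0 0 0 0 -1;0 0 0 0 -1;0 0 0 0 -1'
python3 - <<'E'
from station import bot
from h import *
p=(.656,.1185)
for n in("scene","top"):
    c=bot.capture(n)
    print(n,"hole",fit(c,p,.046,.019,ch=(1,0,0)),"rim",fit(c,p,.03,.039,sign=-1,span=.006))
    u=proj(c,[[*p,.04]])[0].astype(int); im=c["frame"][u[1]-35:u[1]+35,u[0]-45:u[0]+45,::-1]
    cv2.imwrite(f"pics/{n}10.png",cv2.resize(im,None,fx=6,fy=6,interpolation=cv2.INTER_CUBIC))
    S=(.488,.219)
    for z,R in ((.04,.037),(.024,.044)): print(R,fit(c,S,z,R,sign=-1,span=.006))
    print("in",fit(c,S,.04,.025,span=.006))
c=bot.capture("wrist");o=bot.get_obs();print(o["eef_pos"])
for z,R in ((.04,.037),(.024,.044)): print(R,fit(c,S,z,R,sign=-1,span=.006))
print("in",fit(c,S,.04,.025,span=.006))
show(c,"wrist10.png",[(fit(c,S,.04,.025,span=.006)[0],.04,.025),(fit(c,S,.04,.037,sign=-1,span=.006)[0],.04,.037)])
E
```

```text
t: 18.98
eef_pos: [0.6561, 0.1185, 0.033]
ee_rot: [[0.224, 0.975, -0.0], [0.975, -0.224, -0.0], [-0.0, -0.0, -1.0]]
contact_force: [-0.0, -0.8, -1.1]
gripper_width: 0.0742
t: 19.4
eef_pos: [0.6551, 0.1183, 0.0638]
ee_rot: [[0.224, 0.975, -0.003], [0.975, -0.224, -0.0], [-0.001, -0.003, -1.0]]
contact_force: [0.1, -0.2, 0.7]
gripper_width: 0.0928
t: 19.82
eef_pos: [0.5403, 0.188, 0.132]
ee_rot: [[0.224, 0.974, 0.002], [0.974, -0.225, 0.001], [0.001, 0.002, -1.0]]
contact_force: [0.2, 1.2, 0.6]
gripper_width: 0.0932
t: 20.23
eef_pos: [0.4883, 0.2193, 0.1308]
ee_rot: [[0.223, 0.975, 0.001], [0.975, -0.223, 0.0], [0.0, 0.001, -1.0]]
contact_force: [0.0, -0.7, -0.0]
gripper_width: 0.0928
t: 20.65
eef_pos: [0.4884, 0.2189, 0.13]
ee_rot: [[0.224, 0.974, -0.0], [0.974, -0.224, -0.0], [-0.0, -0.0, -1.0]]
contact_force: [-0.5, -0.7, -0.1]
gripper_width: 0.0933
scene hole (array([0.65792389, 0.11966556]), np.float64(126.78684584134427)) rim (array([0.65668035, 0.11944987]), np.float64(55.71781096753385))
0.037 (array([0.496349  , 0.18444094]), np.float64(-2.3704206280219804))
0.044 (array([0.48903222, 0.22032581]), np.float64(29.38017268818419))
in (array([0.49010118, 0.22028647]), np.float64(26.445177558101186))
top hole (array([0.65473946, 0.11808827]), np.float64(189.74792004161276)) rim (array([0.65478823, 0.11784441]), np.float64(70.94011679392042))
0.037 (array([0.47734696, 0.22123709]), np.float64(9.671206785693082))
0.044 (array([0.48463181, 0.21637231]), np.float64(13.390895784229514))
in (array([0.48511136, 0.22015433]), np.float64(10.05744702055101))
[0.48823858 0.2190808  0.13008581]
0.037 (array([0.48312591, 0.22460584]), np.float64(69.51593079292321))
0.044 (array([0.48590745, 0.21845062]), np.float64(162.51985810151712))
in (array([0.48696499, 0.2181697 ]), np.float64(146.61223817742453))
```

View pics/top10.png

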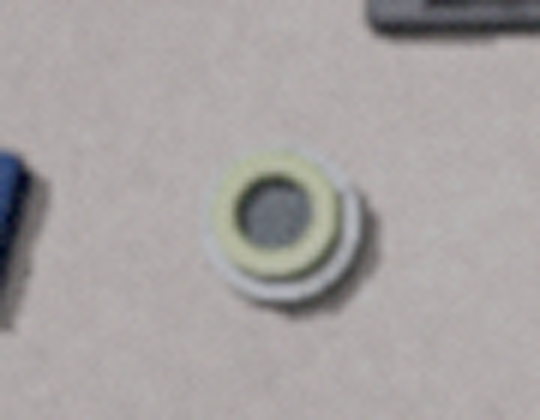

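View pics/scene10.png

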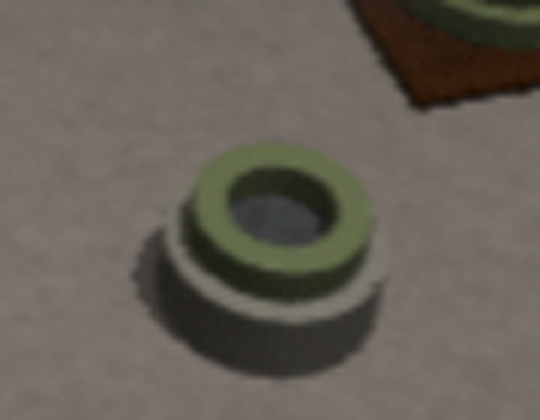

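View pics/wrist10.png

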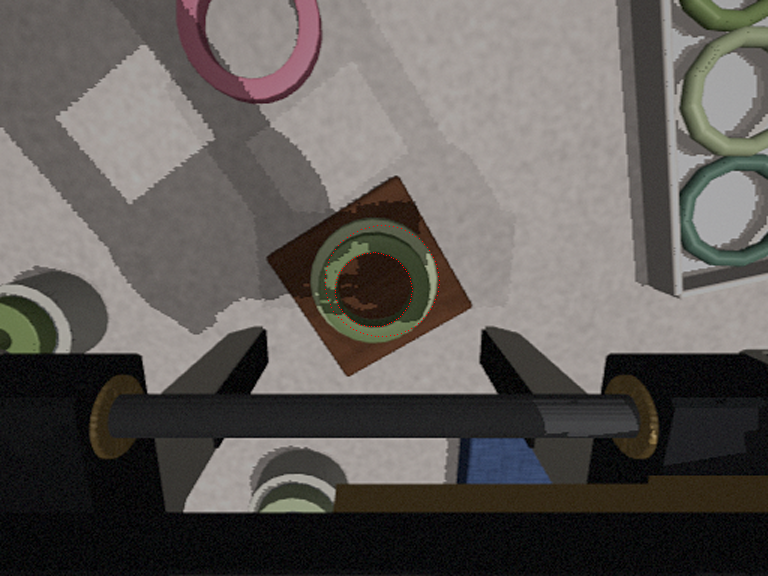

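Small bangle centred within about 1 mm. Now the medium bangle; the TCP is already on its axis.

```bash
python3 -m crank '0 0 -20 0 -1; 0 0 -42 0 -1; 0 0 -65 0 -1; 0 0 -82 0 -1; 0 0 -92 0 -1'; python3 -m crank '0 0 -5 0 -0.8; 0 0 -8 0 -0.75; 0 0 -10.5 0 -0.7; 0 0 -10.5 0 -0.7; 0 0 -10.5 0 -0.7' 12;  python3 -m crank '0 0 0 0 -0.65;0 0 0 0 -0.6;0 0 0 0 -0.5;0 0 0 0 -0.3;0 0 0 0 -0.1';python3 -m crank '0 0 0 0 -0.1;0 0 0 0 -0.1;0 0 0 0 -0.1;0 0 0 0 -0.1;0 0 0 0 -0.1' 12
```

```text
t: 21.22
eef_pos: [0.4873, 0.2189, 0.036]
ee_rot: [[0.224, 0.975, -0.002], [0.975, -0.224, -0.001], [-0.001, -0.002, -1.0]]
contact_force: [-0.5, 0.0, -0.1]
gripper_width: 0.0929
t: 21.63
eef_pos: [0.4885, 0.2193, 0.0284]
ee_rot: [[0.224, 0.975, 0.001], [0.975, -0.224, 0.0], [0.001, 0.001, -1.0]]
contact_force: [0.6, -0.0, 0.0]
gripper_width: 0.0792
t: 22.05
eef_pos: [0.4883, 0.2192, 0.0281]
ee_rot: [[0.224, 0.975, 0.001], [0.975, -0.224, 0.0], [0.0, 0.0, -1.0]]
contact_force: [-0.6, -0.0, 5.3]
gripper_width: 0.0736
t: 22.47
eef_pos: [0.4883, 0.2193, 0.0281]
ee_rot: [[0.224, 0.975, 0.0], [0.975, -0.224, 0.0], [0.0, 0.0, -1.0]]
contact_force: [-1.4, -0.6, 6.3]
gripper_width: 0.0737
```

```bash
python3 -m crank '0 0 0.5 0 -0.1;0 0 0.5 0 -0.1;0 0 2 0 -0.1;0 0 5 0 -0.1;0 0 10 0 -0.1' 18; python3 -m crank '0 0 6 0 -0.1;0 0 14 0 -0.1;0 0 24 0 -0.1;0 0 33 0 -0.1;0 0 37 0 -0.1';python3 -m crank '0 0 6 0 -0.1;0 0 10 0 -0.1;0 0 13 0 -0.1;0 0 13 0 -0.1;0 0 13 0 -0.1'
python3 - <<'E'
from station import bot
from h import *
c=bot.capture("wrist"); o=bot.get_obs();t=o["eef_pos"];print(t,o["gripper_width"],o["contact_force"])
xy=(t[0]-.0008,t[1]-.0008)
show(c,"wrist11.png",[(xy,t[2]+.0126,.037),(xy,t[2]+.0126,.025)])
im=cv2.imread("pics/wrist11.png")[165:405,225:525];cv2.imwrite("pics/w11.png",cv2.resize(im,None,fx=2.5,fy=2.5))
S=(.488,.219);print(fit(c,S,.024,.044,sign=-1,span=.006,arc=np.radians(np.arange(110,260,3))),fit(c,S,.024,.031,span=.006,arc=np.radians(np.arange(130,230,3))))
c=bot.capture("scene"); im=c["frame"][90:220,300:430,::-1]; cv2.imwrite("pics/s11.png",cv2.resize(im,None,fx=5,fy=5,interpolation=cv2.INTER_CUBIC))
E
```

```text
t: 22.88
eef_pos: [0.4878, 0.2191, 0.0374]
ee_rot: [[0.224, 0.975, -0.001], [0.975, -0.224, -0.0], [-0.001, -0.001, -1.0]]
contact_force: [0.3, 0.6, -1.0]
gripper_width: 0.073
t: 23.3
eef_pos: [0.4887, 0.2194, 0.0768]
ee_rot: [[0.224, 0.975, 0.002], [0.975, -0.224, 0.001], [0.001, 0.002, -1.0]]
contact_force: [0.7, -0.1, -0.1]
gripper_width: 0.0734
t: 23.72
eef_pos: [0.4881, 0.2191, 0.0876]
ee_rot: [[0.224, 0.975, -0.0], [0.975, -0.224, -0.0], [-0.0, -0.0, -1.0]]
contact_force: [0.2, 0.5, -0.9]
gripper_width: 0.0735
[0.48798934 0.21911481 0.08729319] 0.07363208570887239 [-0.29962048 -0.24314742 -1.27437642]
(array([0.48576602, 0.21862342]), np.float64(177.1157168077207)) (array([0.48508569, 0.21826408]), np.float64(164.13199110565807))
```

View pics/w11.png

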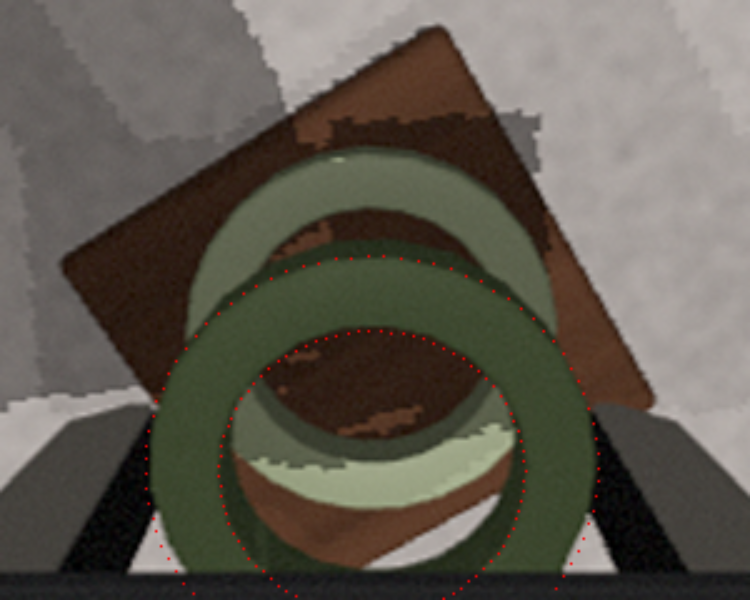

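View pics/s11.png

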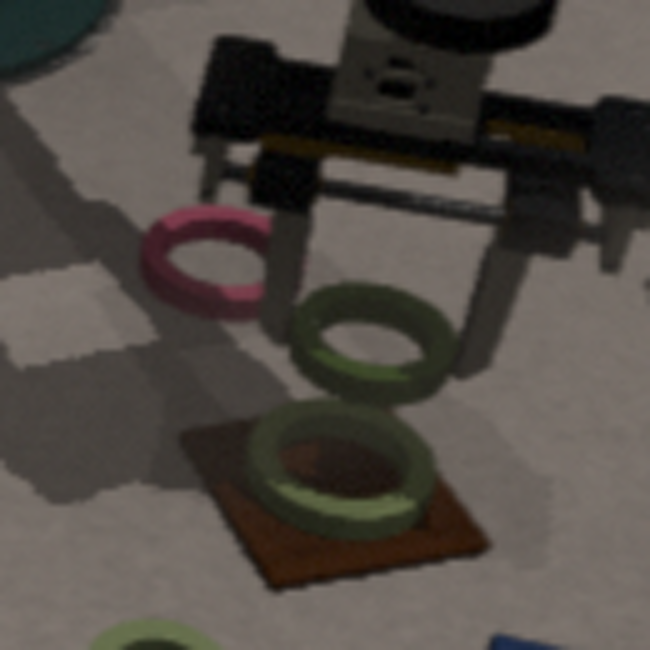

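The medium bangle is held level and the large one is undisturbed. I carry it to the white riser with the 74 mm pad, top-view pixel (278,152), which is neither the blue nor the yellow one.

```bash
python3 -m crank '4 -8 5 0 -0.1;14 -27 10 0 -0.1;28 -54 10 0 -0.1;43 -84 10 0 -0.1;58 -114 10 0 -0.1'; python3 -m crank '15 -30 0 0 -0.1;30 -60 0 0 -0.1;45 -90 0 0 -0.1;60 -120 0 0 -0.1;75 -150 0 0 -0.1'; python3 -m crank '14 -27 0 0 -0.1;26 -48 -5 0 -0.1;34 -61 -12 0 -0.1;38 -68 -22 0 -0.1;39.5 -70.4 -32 0 -0.1'; python3 -m crank '0 0 -3 0 -0.1;0 0 -3 0 -0.1;0 0 -3 0 -0.1;0 0 -3 0 -0.1;0 0 -3 0 -0.1'
python3 - <<'E'
from station import bot
from h import *
o=bot.get_obs();t=o["eef_pos"];print(t,o["gripper_width"],o["contact_force"])
c=bot.capture("wrist")
a=np.radians(np.arange(120,240,3))
print(fit(c,(.6604,-.1153),.02,.037,arc=a,span=.006))
print(fit(c,(.6604,-.1153),.02,.045,arc=a,span=.006,sign=-1))
show(c,"wrist12.png",[((.6596,-.1161),.02,.037),((t[0]-.0008,t[1]-.0008),t[2]+.0126,.037)])
E
```

```text
t: 24.23
eef_pos: [0.5467, 0.1035, 0.0981]
ee_rot: [[0.223, 0.975, 0.0], [0.975, -0.223, -0.0], [0.0, 0.0, -1.0]]
contact_force: [0.4, 0.3, -0.7]
gripper_width: 0.0732
t: 24.65
eef_pos: [0.6216, -0.0472, 0.0978]
ee_rot: [[0.224, 0.975, 0.0], [0.975, -0.224, -0.0], [-0.0, 0.0, -1.0]]
contact_force: [0.2, 0.4, -1.4]
gripper_width: 0.0733
t: 25.07
eef_pos: [0.6608, -0.1166, 0.0648]
ee_rot: [[0.225, 0.974, -0.0], [0.974, -0.225, -0.0], [-0.0, -0.0, -1.0]]
contact_force: [0.6, 0.1, -0.9]
gripper_width: 0.0733
t: 25.48
eef_pos: [0.6607, -0.1147, 0.0634]
ee_rot: [[0.223, 0.975, 0.001], [0.975, -0.223, -0.0], [0.0, 0.001, -1.0]]
contact_force: [-0.2, 0.2, -1.1]
gripper_width: 0.0735
[ 0.66074361 -0.11468651  0.0634338 ] 0.07350294801120101 [-0.18624224  0.15930182 -1.07296176]
(array([ 0.6601864 , -0.11643253]), np.float64(146.38804156134512))
(array([ 0.66062629, -0.11677545]), np.float64(55.02007826679046))
```

View pics/wrist12.png

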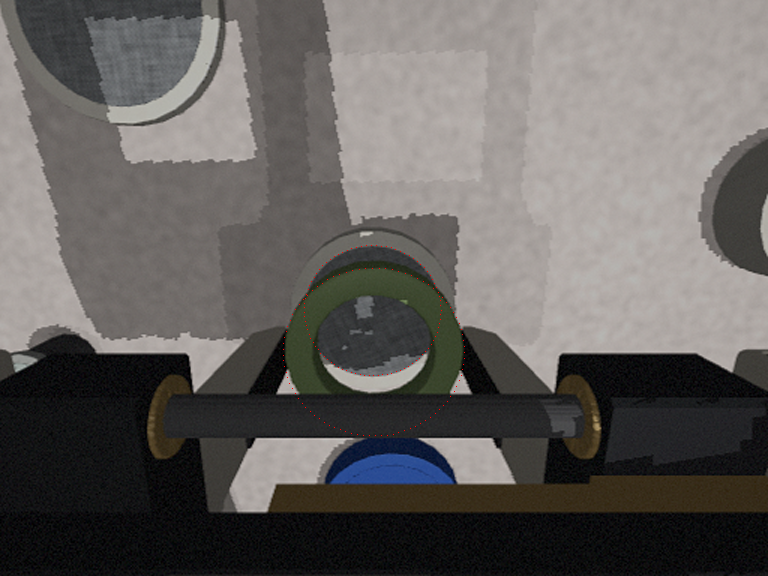

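```bash
python3 -m crank '0 0 -8 0 -0.1;0 0 -18 0 -0.1;0 0 -27 0 -0.1;0 0 -33 0 -0.1;0 0 -36 0 -0.1'; python3 -m crank '0 0 -1 0 -0.1;0 0 -1.7 0 -0.1;0 0 -2 0 -0.1;0 0 -2 0 -0.1;0 0 -2 0 -0.1'; python3 -m crank '0 0 -0.5 0 -0.1;0 0 -0.5 0 -0.1;0 0 -0.5 0 -0.1;0 0 -0.5 0 -0.1;0 0 -0.5 0 -0.1'; python3 -m crank '0 0 -0.5 0 -0.1;0 0 -0.5 0 -0.1;0 0 -0.5 0 -0.1;0 0 -0.5 0 -0.1;0 0 -0.5 0 -0.1'
```

```text
t: 25.95
eef_pos: [0.6599, -0.1151, 0.0247]
ee_rot: [[0.224, 0.975, -0.002], [0.975, -0.224, 0.0], [-0.0, -0.002, -1.0]]
contact_force: [0.3, -0.2, -0.6]
gripper_width: 0.0738
t: 26.37
eef_pos: [0.6608, -0.1153, 0.0251]
ee_rot: [[0.224, 0.975, 0.001], [0.975, -0.224, -0.0], [-0.0, 0.001, -1.0]]
contact_force: [-0.9, 0.3, -1.1]
gripper_width: 0.0734
t: 26.78
eef_pos: [0.6607, -0.1152, 0.0242]
ee_rot: [[0.224, 0.975, 0.0], [0.975, -0.224, 0.0], [0.0, 0.0, -1.0]]
contact_force: [-0.4, 1.0, -1.0]
gripper_width: 0.0737
t: 27.2
eef_pos: [0.6607, -0.1152, 0.0241]
ee_rot: [[0.224, 0.975, 0.0], [0.975, -0.224, -0.0], [-0.0, 0.0, -1.0]]
contact_force: [-3.3, -0.1, 5.8]
gripper_width: 0.0735
```

```bash
python3 -m crank '0 0 0.2 0 -0.6;0 0 0.2 0 -0.65;0 0 0.2 0 -0.7;0 0 0.2 0 -0.8;0 0 0.2 0 -1' ; python3 -m crank '0 0 0 0 -1;0 0 0 0 -1;0 0 2 0 -1;0 0 12 0 -1;0 0 35 0 -1'; python3 -m crank '-5 10 30 0 -1; -17 33 60 0 -1;-32 63 70 0 -1; -48 93 70 0 -1; -64 125 70 0 -1'; python3 -m crank '-15 30 0 0 -1; -30 60 0 0 -1; -45 90 0 0 -1; -60 120 0 0 -1; -75 148 0 0 -1';python3 -m crank '-13 25 0 0 -1; -24 45 0 0 -1; -31 57 0 0 -1; -34 61.4 0 0 -1; -34 61.4 0 0 -1';python3 -m crank '0 0 0 0 -1;0 0 0 0 -1;0 0 0 0 -1;0 0 0 0 -1;0 0 0 0 -1'
python3 - <<'E'
from station import bot
from h import *
p=(.6605,-.1153); S=(.4875,.219)
for n in("scene","top"):
    c=bot.capture(n)
    print(n,"hole",fit(c,p,.036,.025,ch=(1,0,0)),"rim",fit(c,p,.02,.045,sign=-1,span=.006))
    u=proj(c,[[*p,.04]])[0].astype(int); im=c["frame"][u[1]-35:u[1]+35,u[0]-45:u[0]+45,::-1]
    cv2.imwrite(f"pics/{n}13.png",cv2.resize(im,None,fx=6,fy=6,interpolation=cv2.INTER_CUBIC))
    if n=="scene": print("L",fit(c,S,.024,.044,sign=-1,span=.006),fit(c,S,.024,.031,span=.006))
c=bot.capture("wrist");o=bot.get_obs();print(o["eef_pos"])
a=fit(c,S,.024,.044,sign=-1,span=.006);b=fit(c,S,.024,.031,span=.006);print("L",a,b)
show(c,"wrist13.png",[(a[0],.024,.044),(b[0],.024,.031)])
E
```

```text
t: 27.62
eef_pos: [0.6606, -0.1152, 0.0237]
ee_rot: [[0.224, 0.975, -0.0], [0.975, -0.224, 0.0], [0.0, -0.0, -1.0]]
contact_force: [0.8, -1.0, -0.4]
gripper_width: 0.086
t: 28.03
eef_pos: [0.6593, -0.115, 0.0569]
ee_rot: [[0.224, 0.975, -0.004], [0.975, -0.224, 0.001], [-0.0, -0.004, -1.0]]
contact_force: [-0.7, -0.4, -0.2]
gripper_width: 0.0932
t: 28.45
eef_pos: [0.5963, 0.0106, 0.131]
ee_rot: [[0.225, 0.974, 0.003], [0.974, -0.225, -0.0], [0.001, 0.003, -1.0]]
contact_force: [0.5, 0.7, -0.4]
gripper_width: 0.0931
t: 28.87
eef_pos: [0.5208, 0.1592, 0.13]
ee_rot: [[0.224, 0.975, 0.001], [0.975, -0.224, 0.0], [0.001, 0.001, -1.0]]
contact_force: [0.5, 0.7, -0.2]
gripper_width: 0.0932
t: 29.28
eef_pos: [0.4873, 0.2199, 0.1296]
ee_rot: [[0.223, 0.975, 0.001], [0.975, -0.223, 0.0], [0.0, 0.001, -1.0]]
contact_force: [1.2, -0.4, 0.1]
gripper_width: 0.093
t: 29.7
eef_pos: [0.4879, 0.2187, 0.1288]
ee_rot: [[0.225, 0.974, -0.0], [0.974, -0.225, -0.0], [-0.0, -0.0, -1.0]]
contact_force: [-0.5, 0.2, 0.5]
gripper_width: 0.0928
scene hole (array([ 0.64924498, -0.11480112]), np.float64(42.513459387028874)) rim (array([ 0.66160181, -0.11358007]), np.float64(46.09271462790281))
L (array([0.48831758, 0.22055222]), np.float64(16.478900511985927)) (array([0.48898541, 0.220758  ]), np.float64(64.26192656922359))
top hole (array([ 0.65914609, -0.11533363]), np.float64(86.85887438388657)) rim (array([ 0.66038777, -0.1162584 ]), np.float64(47.05903758159639))
[0.48770939 0.21898254 0.12877931]
L (array([0.48530687, 0.21837994]), np.float64(203.98608593316743)) (array([0.48579798, 0.21849892]), np.float64(213.06404710214605))
```

View pics/top13.png

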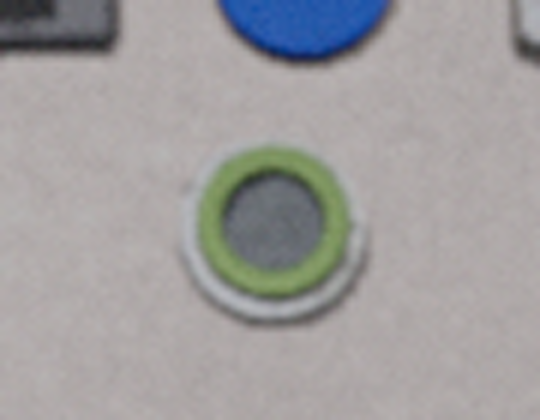

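View pics/scene13.png

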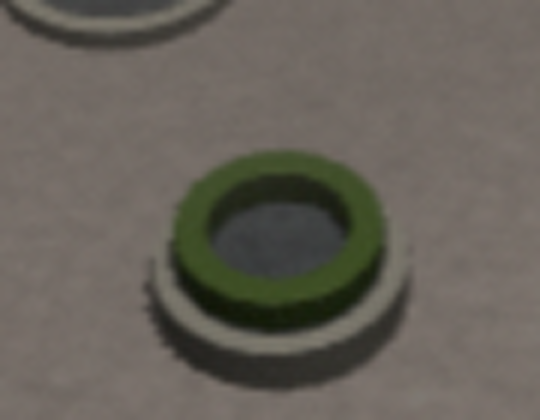

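View pics/wrist13.png

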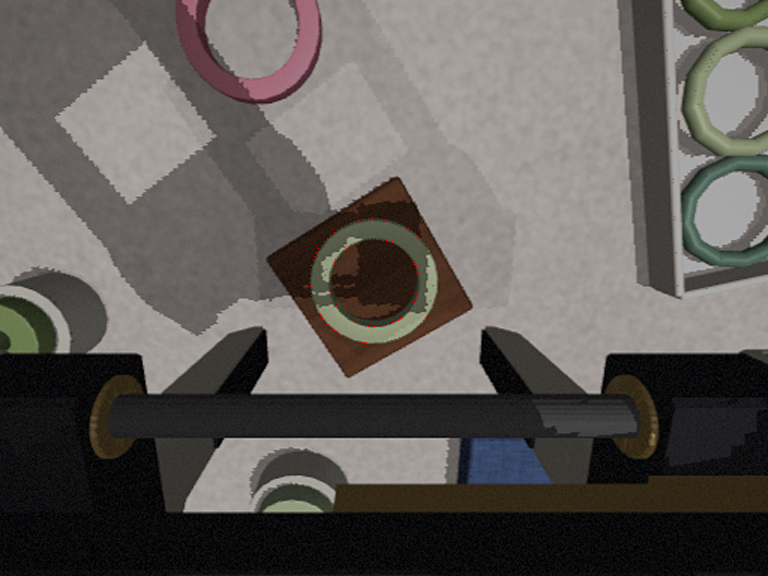

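Medium bangle centred (top: hole (659.1,-115.3) against pad (659.8,-115.6)). The large one leaves only 2.5 mm on each side, so I stop just above it, let the arm settle and check the clearance.

```bash
python3 -m crank '-0.7 0.2 -20 0 -1; -0.7 0.2 -42 0 -1; -0.7 0.2 -65 0 -1; -0.7 0.2 -85 0 -1; -0.7 0.2 -97 0 -1'; python3 -m crank '0 0 0 0 -1;0 0 0 0 -1;0 0 0 0 -1;0 0 0 0 -1;0 0 0 0 -1';python3 -m crank '0 0 0 0 -1;0 0 0 0 -1;0 0 0 0 -1;0 0 0 0 -1;0 0 0 0 -1'
python3 - <<'E'
from station import bot
from h import *
c=bot.capture("wrist"); im=c["frame"][130:270,150:350,::-1]; cv2.imwrite("pics/w14.png",cv2.resize(im,None,fx=4,fy=4,interpolation=cv2.INTER_CUBIC))
S=(.487,.219);A2=np.radians(np.arange(100,270,3))
print(fit(c,S,.024,.044,sign=-1,span=.006,arc=A2),fit(c,S,.024,.031,span=.006,arc=A2))
c=bot.capture("scene"); im=c["frame"][110:220,300:430,::-1]; cv2.imwrite("pics/s14.png",cv2.resize(im,None,fx=5,fy=5,interpolation=cv2.INTER_CUBIC))
E
```

```text
t: 30.27
eef_pos: [0.4861, 0.219, 0.0296]
ee_rot: [[0.224, 0.975, -0.002], [0.975, -0.224, -0.001], [-0.001, -0.002, -1.0]]
contact_force: [0.6, -0.4, -0.1]
gripper_width: 0.093
t: 30.68
eef_pos: [0.4875, 0.2196, 0.033]
ee_rot: [[0.224, 0.975, 0.002], [0.975, -0.224, 0.001], [0.001, 0.001, -1.0]]
contact_force: [0.1, 0.0, 0.1]
gripper_width: 0.0931
t: 31.1
eef_pos: [0.4869, 0.2194, 0.0319]
ee_rot: [[0.224, 0.975, -0.0], [0.975, -0.224, 0.0], [0.0, -0.0, -1.0]]
contact_force: [0.1, -0.0, -0.3]
gripper_width: 0.0931
(array([0.48564985, 0.2187031 ]), np.float64(188.4224719315161)) (array([0.4851692 , 0.21881021]), np.float64(161.3122837493964))
```

View pics/w14.png

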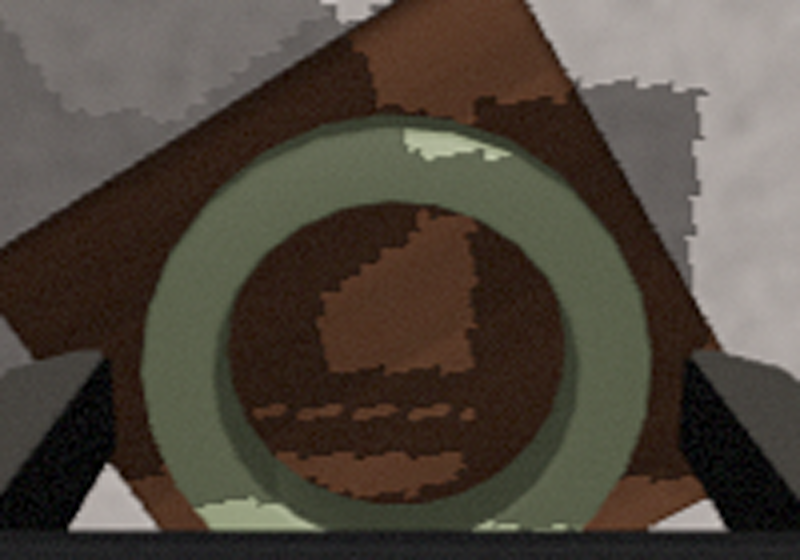

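View pics/s14.png

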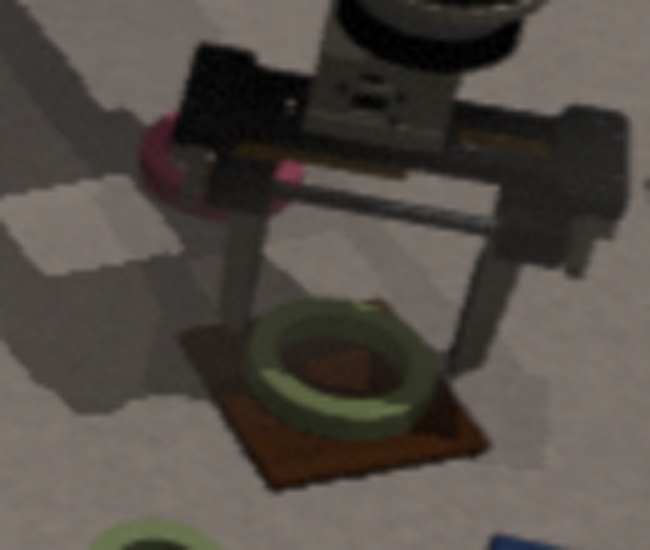

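Ring edges at 143 and 650, finger faces at 112 and 682 in the crop: centred to within about 0.2 mm. I descend slowly.

```bash
python3 -m crank '0 0 -2 0 -1; 0 0 -5 0 -1; 0 0 -8 0 -1; 0 0 -11 0 -1; 0 0 -14 0 -1'; python3 -m crank '0 0 -2 0 -1;0 0 -4 0 -1;0 0 -5.5 0 -1;0 0 -5.5 0 -1;0 0 -5.5 0 -1'
```

```text
t: 31.62
eef_pos: [0.4868, 0.2193, 0.0174]
ee_rot: [[0.224, 0.975, -0.0], [0.975, -0.224, -0.0], [-0.0, -0.0, -1.0]]
contact_force: [0.8, -0.2, -0.0]
gripper_width: 0.0937
t: 32.03
eef_pos: [0.4869, 0.2194, 0.0123]
ee_rot: [[0.224, 0.975, -0.0], [0.975, -0.224, -0.0], [-0.0, -0.0, -1.0]]
contact_force: [-0.0, -0.1, 0.1]
gripper_width: 0.0929
```

```bash
python3 -m crank '0 0 0 0 -1;0 0 0 0 -1;0 0 0 0 -0.9;0 0 0 0 -0.8;0 0 0 0 -0.7' 12; python3 -m crank '0 0 0 0 -0.5;0 0 0 0 -0.5;0 0 0 0 -0.5;0 0 0 0 -0.5;0 0 0 0 -0.5'
```

```text
t: 32.45
eef_pos: [0.487, 0.2194, 0.0124]
ee_rot: [[0.224, 0.975, 0.0], [0.975, -0.224, 0.0], [0.0, 0.0, -1.0]]
contact_force: [-0.3, -0.8, 0.6]
gripper_width: 0.0871
t: 32.87
eef_pos: [0.487, 0.2194, 0.0125]
ee_rot: [[0.224, 0.975, 0.0], [0.975, -0.224, 0.0], [0.0, 0.0, -1.0]]
contact_force: [0.1, 0.3, 2.6]
gripper_width: 0.087
```

Gripped at 87 mm. I lift it.

```bash
python3 -m crank '0 0 0.4 0 -0.5;0 0 0.4 0 -0.5;0 0 2 0 -0.5;0 0 5 0 -0.5;0 0 10 0 -0.5' 20; python3 -m crank '0 0 6 0 -0.5;0 0 14 0 -0.5;0 0 24 0 -0.5;0 0 33 0 -0.5;0 0 37 0 -0.5';python3 -m crank '0 0 8 0 -0.5;0 0 16 0 -0.5;0 0 21 0 -0.5;0 0 23 0 -0.5;0 0 23 0 -0.5'
python3 - <<'E'
from station import bot
from h import *
c=bot.capture("wrist"); o=bot.get_obs();t=o["eef_pos"];print(t,o["gripper_width"],o["contact_force"])
xy=(t[0]-.0008,t[1]-.0008)
show(c,"wrist15.png",[(xy,t[2]+.0122,.044),(xy,t[2]+.0122,.031)])
im=cv2.imread("pics/wrist15.png")[165:405,225:525];cv2.imwrite("pics/w15.png",cv2.resize(im,None,fx=2.5,fy=2.5))
E
```

```text
t: 33.28
eef_pos: [0.4866, 0.2193, 0.0222]
ee_rot: [[0.224, 0.975, -0.001], [0.975, -0.224, -0.0], [-0.0, -0.001, -1.0]]
contact_force: [-0.6, -0.1, -1.9]
gripper_width: 0.0866
t: 33.7
eef_pos: [0.4875, 0.2196, 0.0615]
ee_rot: [[0.224, 0.975, 0.002], [0.975, -0.224, 0.001], [0.001, 0.002, -1.0]]
contact_force: [0.7, 0.4, -0.9]
gripper_width: 0.0867
t: 34.12
eef_pos: [0.4871, 0.2194, 0.0829]
ee_rot: [[0.224, 0.975, 0.001], [0.975, -0.224, 0.0], [0.0, 0.001, -1.0]]
contact_force: [-0.3, 0.1, -2.1]
gripper_width: 0.0867
[0.48693172 0.21937631 0.08236044] 0.08691549399757202 [ 0.26205183  0.06600639 -1.95436356]
```

View pics/w15.png

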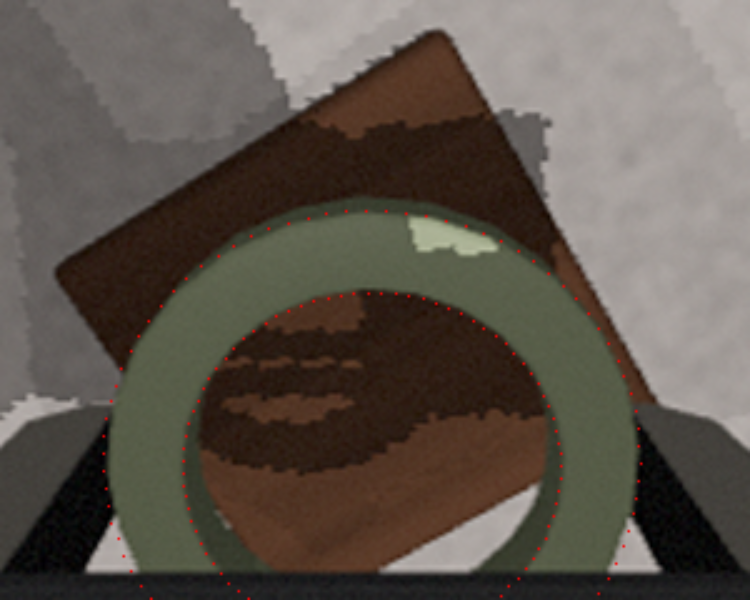

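```bash
python3 -m crank '0 -8 8 0 -0.5;0 -28 16 0 -0.5;0 -60 20 0 -0.5;0 -94 20 0 -0.5;0 -128 20 0 -0.5'; python3 -m crank '0 -34 0 0 -0.5;0 -68 0 0 -0.5;0 -102 0 0 -0.5;0 -136 0 0 -0.5;0 -170 0 0 -0.5'; python3 -m crank '0 -33 0 0 -0.5;0 -65 0 0 -0.5;0 -92 0 0 -0.5;0 -112 0 0 -0.5;0 -122 0 0 -0.5'; python3 -m crank '0 -2.7 -10 0 -0.5;0 -2.7 -25 0 -0.5;0 -2.7 -42 0 -0.5;0 -2.7 -53 0 -0.5;0 -2.7 -58 0 -0.5'; python3 -m crank '0 0 0 0 -0.5;0 0 0 0 -0.5;0 0 0 0 -0.5;0 0 0 0 -0.5;0 0 0 0 -0.5'
python3 - <<'E'
from station import bot
from h import *
o=bot.get_obs();t=o["eef_pos"];print(t,o["gripper_width"],o["contact_force"])
c=bot.capture("wrist")
a=np.radians(np.arange(120,240,3))
print(fit(c,(.4872,-.2033),.01,.044,arc=a,span=.006))
print(fit(c,(.4872,-.2033),.01,.052,arc=a,span=.006,sign=-1))
show(c,"wrist16.png",[((.4864,-.2041),.01,.044),((t[0]-.0008,t[1]-.0008),t[2]+.0122,.044)])
E
```

```text
t: 34.58
eef_pos: [0.4866, 0.0899, 0.1029]
ee_rot: [[0.223, 0.975, 0.0], [0.975, -0.223, -0.0], [-0.0, 0.0, -1.0]]
contact_force: [1.1, -0.2, -1.2]
gripper_width: 0.0868
t: 35.0
eef_pos: [0.4862, -0.0807, 0.1027]
ee_rot: [[0.224, 0.975, 0.0], [0.975, -0.224, -0.0], [-0.0, 0.0, -1.0]]
contact_force: [0.3, -0.3, -1.6]
gripper_width: 0.0867
t: 35.42
eef_pos: [0.4862, -0.2031, 0.1024]
ee_rot: [[0.226, 0.974, -0.0], [0.974, -0.226, -0.0], [-0.0, -0.0, -1.0]]
contact_force: [-0.0, -0.2, -2.5]
gripper_width: 0.0868
t: 35.83
eef_pos: [0.4861, -0.2022, 0.0421]
ee_rot: [[0.223, 0.975, -0.002], [0.975, -0.223, 0.001], [0.001, -0.003, -1.0]]
contact_force: [-0.0, 0.4, -1.3]
gripper_width: 0.0869
t: 36.25
eef_pos: [0.4872, -0.2034, 0.045]
ee_rot: [[0.224, 0.975, 0.001], [0.975, -0.224, -0.0], [-0.0, 0.001, -1.0]]
contact_force: [0.8, 0.8, -0.6]
gripper_width: 0.0872
[ 0.48724619 -0.20339054  0.04504317] 0.08717011713768968 [ 0.81111819  0.79182295 -0.61718704]
(array([ 0.48577485, -0.20423487]), np.float64(139.8597762538194))
(array([ 0.48724463, -0.20507898]), np.float64(34.86031390433429))
```

View pics/wrist16.png

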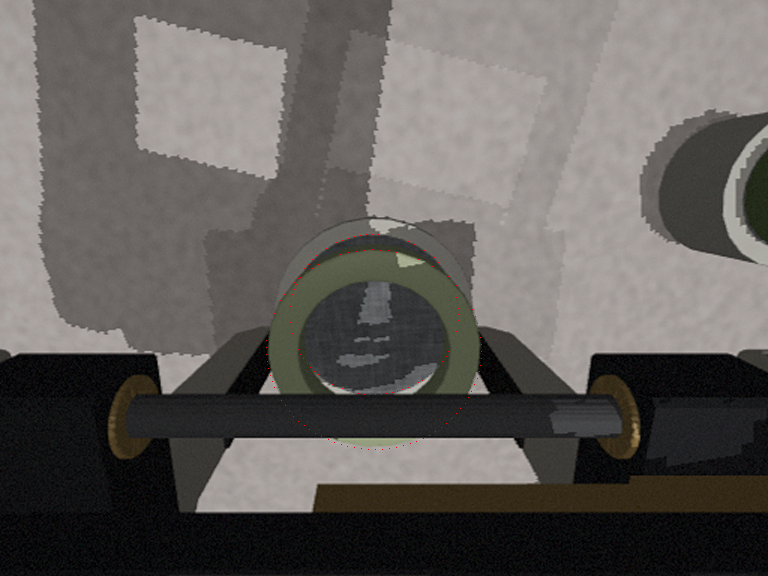

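```bash
python3 -m crank '0 0 -6 0 -0.5;0 0 -13 0 -0.5;0 0 -20 0 -0.5;0 0 -25 0 -0.5;0 0 -27.5 0 -0.5'; python3 -m crank '0 0 -0.5 0 -0.5;0 0 -1 0 -0.5;0 0 -1.5 0 -0.5;0 0 -1.5 0 -0.5;0 0 -1.5 0 -0.5'; python3 -m crank '0 0 -0.5 0 -0.5;0 0 -0.5 0 -0.5;0 0 -0.5 0 -0.5;0 0 -0.5 0 -0.5;0 0 -0.5 0 -0.5'; python3 -m crank '0 0 -0.5 0 -0.5;0 0 -0.5 0 -0.5;0 0 -0.5 0 -0.5;0 0 -0.5 0 -0.5;0 0 -0.5 0 -0.5'
```

```text
t: 36.72
eef_pos: [0.4864, -0.2031, 0.0155]
ee_rot: [[0.224, 0.975, -0.001], [0.975, -0.224, 0.001], [0.0, -0.002, -1.0]]
contact_force: [-0.4, -0.0, -2.2]
gripper_width: 0.087
t: 37.13
eef_pos: [0.4871, -0.2034, 0.0156]
ee_rot: [[0.224, 0.975, 0.0], [0.975, -0.224, -0.0], [-0.0, 0.0, -1.0]]
contact_force: [-0.1, -0.2, -1.8]
gripper_width: 0.087
t: 37.55
eef_pos: [0.4869, -0.2034, 0.0149]
ee_rot: [[0.224, 0.975, 0.0], [0.975, -0.224, -0.0], [-0.0, 0.0, -1.0]]
contact_force: [0.1, 0.7, -2.5]
gripper_width: 0.0868
t: 37.97
eef_pos: [0.487, -0.2034, 0.0145]
ee_rot: [[0.224, 0.975, 0.0], [0.975, -0.224, -0.0], [-0.0, 0.0, -1.0]]
contact_force: [-0.9, 0.7, 0.6]
gripper_width: 0.0869
```

```bash
python3 -m crank '0 0 -0.3 0 -0.5;0 0 -0.3 0 -0.5;0 0 -0.3 0 -0.5;0 0 -0.3 0 -0.5;0 0 -0.3 0 -0.5'; python3 -m crank '0 0 -0.3 0 -0.9;0 0 -0.3 0 -0.92;0 0 -0.3 0 -0.95;0 0 -0.3 0 -1;0 0 -0.3 0 -1' ; python3 -m crank '0 0 -0.3 0 -1;0 0 -0.3 0 -1;0 0 2 0 -1;0 0 6 0 -1;0 0 12 0 -1'; python3 -m crank '0 0 10 0 -1;0 0 25 0 -1;0 0 45 0 -1;0 0 65 0 -1;0 0 85 0 -1'; python3 -m crank '0 0 20 0 -1;0 0 40 0 -1;0 0 60 0 -1;-10 -20 75 0 -1;-20 -50 80 0 -1'; python3 -m crank '0 -35 0 0 -1;0 -70 0 0 -1;0 -105 0 0 -1;0 -135 0 0 -1;0 -150 0 0 -1';  python3 -m crank '0 0 0 0 -1;0 0 0 0 -1;0 0 0 0 -1;0 0 0 0 -1;0 0 0 0 -1'
python3 - <<'E'
from station import bot
from h import *
T=dict(disc=((.4622,-.0168),.007,.056),small=((.6558,.1185),.019,.046),medium=((.6605,-.1153),.025,.036),large=((.487,-.2034),.031,.026))
for n in("scene","top"):
    c=bot.capture(n)
    for k,(p,r,z) in T.items():
        print(n,k,"hole",fit(c,p,z,r,span=.005))
    im=c["frame"][110:270,150:410,::-1] if n=="scene" else c["frame"][120:260,120:380,::-1]
    cv2.imwrite(f"pics/{n}17.png",cv2.resize(im,None,fx=3,fy=3,interpolation=cv2.INTER_CUBIC))
E
```

```text
t: 38.38
eef_pos: [0.487, -0.2034, 0.0144]
ee_rot: [[0.224, 0.975, 0.0], [0.975, -0.224, -0.0], [-0.0, 0.0, -1.0]]
contact_force: [-2.5, 0.6, 6.1]
gripper_width: 0.0866
t: 38.8
eef_pos: [0.4869, -0.2033, 0.0136]
ee_rot: [[0.224, 0.975, -0.0], [0.975, -0.224, 0.0], [0.0, -0.0, -1.0]]
contact_force: [0.9, 0.4, 0.0]
gripper_width: 0.0925
t: 39.22
eef_pos: [0.4868, -0.2033, 0.0259]
ee_rot: [[0.224, 0.975, -0.001], [0.975, -0.224, 0.0], [0.0, -0.001, -1.0]]
contact_force: [0.2, 0.2, 0.1]
gripper_width: 0.0931
t: 39.63
eef_pos: [0.4869, -0.2033, 0.1128]
ee_rot: [[0.224, 0.975, 0.001], [0.975, -0.224, -0.0], [-0.0, 0.001, -1.0]]
contact_force: [-0.0, -0.3, 0.5]
gripper_width: 0.093
t: 40.05
eef_pos: [0.4676, -0.2528, 0.1949]
ee_rot: [[0.221, 0.975, 0.004], [0.975, -0.221, -0.002], [-0.001, 0.004, -1.0]]
contact_force: [0.1, -0.0, 0.2]
gripper_width: 0.0927
t: 40.47
eef_pos: [0.4663, -0.4062, 0.1914]
ee_rot: [[0.225, 0.974, 0.0], [0.974, -0.225, -0.001], [-0.001, 0.0, -1.0]]
contact_force: [-0.1, -0.3, -0.3]
gripper_width: 0.0927
t: 40.88
eef_pos: [0.4672, -0.4023, 0.1912]
ee_rot: [[0.223, 0.975, 0.0], [0.975, -0.223, -0.0], [-0.0, 0.0, -1.0]]
contact_force: [0.2, 0.1, -0.0]
gripper_width: 0.0933
scene disc hole (array([ 0.46379694, -0.01545919]), np.float64(60.31125286149193))
scene small hole (array([0.65790323, 0.11972896]), np.float64(114.58174372274148))
scene medium hole (array([ 0.66187874, -0.11327023]), np.float64(34.99111167050639))
scene large hole (array([ 0.48874263, -0.20097783]), np.float64(77.37431724566176))
top disc hole (array([ 0.46154344, -0.01674856]), np.float64(113.75941057439654))
top small hole (array([0.65487484, 0.11806097]), np.float64(168.88497146664545))
top medium hole (array([ 0.65942612, -0.1153245 ]), np.float64(69.71459715991344))
top large hole (array([ 0.48574441, -0.20335952]), np.float64(141.77872350237135))
```

View pics/top17.png

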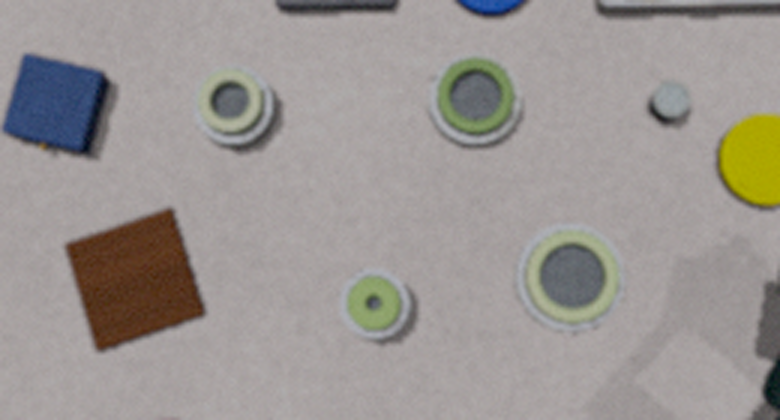

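View pics/scene17.png

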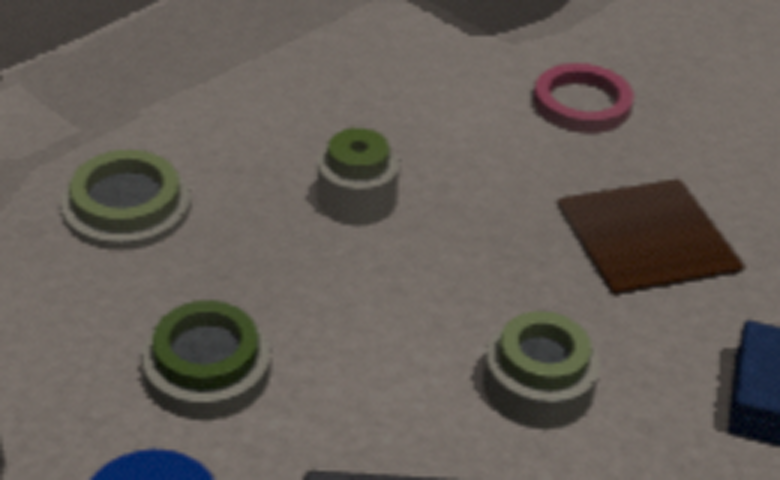

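Measured hole against pad, all four are within about 1.2 mm in both cameras. The gift box (top raw pixel about (138,155)), the loupe (343,154) and the look-alikes haven't moved. The arm is clear, so I hand in.

```bash
python3 -c "
from station import bot
print(bot.job_done(), bot.get_obs()['t'])"
```

```text
the job is handed in; nothing more can be done
the job is handed in; nothing more can be done
```

I took the stack apart from the top down: disc, small, medium, then large bangle. Each piece went flat onto the white riser with the matching pad. I lowered each one until the wrist force showed contact (3–6 N up), then opened the fingers. The job was handed in about 43 s after the start, with the arm clear.

- **Placement:** in the last pictures from both cameras, every hole centre lies within about 1.2 mm of its pad centre. All four pieces look flat.
- **Bystanders:** the gift box, loupe and pink, blue and yellow look-alikes were never touched. I checked them by eye only, partly from cropped pictures, and they appear where they started.
- **Readings that disagreed:**
  - The two fixed cameras differed by a steady 2 mm or so, so I averaged them and checked against the wrist camera.
  - The grip on the small bangle read about 60 mm instead of 62 mm. The picture showed it seated properly and it lifted level.
  - One fit of the medium bangle in the scene camera failed, but it came out right in the last check.
  - While gripping the three bangles the wrist read 3–6 N upward, which was gone once I began to lift.

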